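Build a small tiered wine rack and lay the bottle on top

ROBOT

A 7-joint arm with a two-finger parallel gripper is mounted at the origin on the work surface. World frame = base frame: x ahead of the robot, y to its left, z up, the work surface at z = 0. Lengths are in m, angles in rad, forces in N, time in s.
With the tool pointing down it reaches from about 0.4 to 0.875 m from the base axis. Payload 19.3 kg.
Tool frame: the origin (TCP) lies at the very end of the fingers, on their centre line; the grasp point (between the pads) lies 19 mm behind it; x points along the fingers, y is the direction in which the jaws open and shut, and the axes are right-handed (so a half turn about x gives the same grasp; the last joint's range is limited). The gripper opens to 85 mm and grips with 20 to 120 N. Pads are 22 mm wide; open, the fingers measure 114 mm over their backs; the gripper's body (76 mm by 85 mm) begins 54 mm behind the grasp point. The pads swing forward as they close: fully open they stand 13 mm farther back than shut.
Start: joints at [-1.257, 0.521, -0.036, 1.599, 0.021, 1.021, -0.113], TCP at [0.234, 0.58, 0.231] pointing down, gripper open.
Joint ranges: [-2.91, 2.91], [-0.3, 2.13], [-1.5, 1.42], [0.17, 2.43], [-1.26, 4.41], [0.16, 1.93], [-2.52, 2.52]. Speed limits (rad/s): [1.89, 1.89, 2.39, 2.39, 3.01, 3.01, 3.01].

INTERFACE

Orientations are given as [roll, pitch, yaw] about the fixed x, y, z axes, in that order (R = Rz(yaw) Ry(pitch) Rx(roll)).
In Python, from workcell import bot, grab_frame, job_done gives the robot as it stands.
- The arm moves only by the shell command python3 -m pendant 'ROWS' [OPENING] [FORCE]. ROWS is JSON, a list of rows, each a list of 4 numbers: the shift along the tool's x, y, z in mm, then the turn about the tool's x in degrees. A call has 1 to 12 rows; each row shifts and turns the commanded pose from where the row before left it, along the tool's axes as they then stand; what a row does not reach is not made up. A row lasts 1/8 s, in which the tool goes at most 62.5 mm and 10.7 degrees, less where a joint would pass 70% of its speed; a pose out of reach is approached as far as the arm can. A call is refused whole if a number of a shift passes 62.5 or a number of a turn 10.7, either way. A call with a gripper value outside its range is refused whole. OPENING is the opening, from -1 (shut) to 1 (fully open), set as the call begins (- or left out, the last holds). The fingers move at their own pace and stop on an object; FORCE is the grip in N (left out, the last holds). Time passes only in rows, so rows that do not move let the fingers close. It gives the time, the measured TCP pose, the force and the opening at its end, in the units of the state.
- bot.observe(): the state, without advancing time (a new reading comes with each control period).
- grab_frame(name): name is "scene" or "side" or "wrist"; returns a dict with "img" (420x560x3 uint8, red, green, blue), "fovy" (degrees; the focal length in pixels is half the picture's height over the tangent of half this angle, whatever the lens; pixels are square), "cx", "cy" (the principal point, pixels), "R" (3x3) and "t" (3): a world point X has camera coordinates R X + t. Camera axes: x right, y down, z forward; pixel columns grow to the right and rows downward; lengths in m; the calibration is good to about 2 mm. A picture is of the moment at which its call begins. There is no depth.
- job_done(): hands the job in, once; it reports no verdict.
The state is a dict: "clock": time; "qpos": joint angles; "qd": joint speeds; "joint_efforts": joint torques, N m; "position": TCP position; "tool_rot": TCP orientation; "force": force on the tool from outside, world axes, zero at the start; "moment": the same for the moment, N m; "grip_width": finger opening in m.
Only numpy, scipy, OpenCV 4.12 (cv2) and the standard library are available. Lean on these libraries where they do the work, as an engineer would, in place of code of your own. Each camera call takes 0.05 s, during which the arm holds its last target.

TASK

Build the little wine rack on the dark plinth, setting each tier squarely on what is below it, centred and with its rails lined up: first the tier with three lanes, on it the tier with two lanes, and on that the tier with one lane. Then take the small bottle from its cradle and lay it gently in the lane of the top tier, the middle of its barrel midway between the two rails. Leave the jar, the cork tray and the cork coasters where they are.

Things in the scene. Friction and masses are not known exactly. Their poses are not given: they have to be found in the camera images.
- plinth_top (a point): Low dark wooden plinth, a plain flat board 170 x 118 mm, top 18 mm above the table, fixed to the table. The point is the centre of its top face; x is its short side, y its long side, z up.
- tier_three_center (a point): Loose pine tier, THREE lanes: two rails 150 long (y), 18 thick, 50 mm high, 80 apart (98 overall), tops cut into 3 round scallops 46 apart, 38 wide, 19 mm deep; flat black rubber-topped crests. Point: its centre, 25 mm above the flat underside; z up. Handle: crossbar along x at mid-length, 18 wide, from 4 to 26 mm above the underside, 62 mm clear between the rails. 0.16 kg.
- tier_two_center (a point): Loose pine tier, TWO lanes: two rails 150 long (y), 18 thick, 50 mm high, 80 apart (98 overall), tops cut into 2 round scallops 69 apart, 57 wide, 20 mm deep; flat black rubber-topped crests. Point: its centre, 25 mm above the flat underside; z up. Handle: crossbar along x at mid-length, 18 wide, from 4 to 26 mm above the underside, 62 mm clear between the rails. 0.16 kg.
- tier_one_center (a point): Loose pine tier, ONE lane: two rails 150 long (y), 18 thick, 50 mm high, 80 apart (98 overall), tops cut into 1 central scallop 52 wide, 20 mm deep (axis of a bottle in it: 32 mm above this point); flat black rubber-topped crests. Point: its centre, 25 mm above the flat underside; z up. Handle: crossbar along x at mid-length, 18 wide, from 4 to 26 mm above the underside, 62 mm clear between the rails. 0.16 kg.
- bottle_center (a point): Loose small dark glass wine bottle with a pale blank label, lying on its side: barrel 52 mm in diameter, 110 mm long; 185 mm overall. Point: on the axis at mid-barrel; x along the axis to the neck. At the start it lies in the cradle, axis 43 mm above the table; grasped from above across the 52 mm barrel at its middle, between the supports. 0.36 kg.
- cradle: Low dark wooden cradle that holds the bottle at the start, fixed to the table: base board 94 x 76 mm and 8 mm thick, with two scalloped supports 14 mm thick and 36 mm high, 80 mm apart centre to centre. Origin at the centre of its underside; x is the bottle's direction.
- jar: Bystander: short amber glass jar with a steel cap, 74 mm in diameter, 90 mm tall; origin at the centre of its foot. Loose, to be left alone.
- cork_tray: Bystander: shallow plywood tray of corks, 110 x 150 mm, 40 mm high; origin at the centre of its underside. Loose, to be left alone.
- coaster_pile: Bystander: round cork block of bonded coasters, 92 mm in diameter, 30 mm high; origin at the centre of its underside. Loose, to be left alone.
Things that resemble listed ones, but are neither listed nor needed, are in the scene too. What is shaped like the part that bears tier_one_center but purple is not meant.

How it is judged:
On the way, in this order (a step that is already met when the one before it is completed fails the run):
1. the three-lane tier sits squarely on the plinth, released (horizontal distance between tier_three_center and plinth_top below 0.012 m and z of tier_three_center in the frame of plinth_top between 0.02 and 0.03 m and angle between the x axis of tier_three_center and the x axis of plinth_top, either way round below 0.15 rad and linear speed of tier_three below 0.02 m/s and angular speed of tier_three below 0.2 rad/s and contact force between the fingers and tier_three below 0.2 N), for 0.2 s.
2. the two-lane tier sits squarely on the three-lane tier, released (all of step 1 and horizontal distance between tier_two_center and tier_three_center below 0.012 m and z of tier_two_center in the frame of tier_three_center between 0.045 and 0.055 m and angle between the x axis of tier_two_center and the x axis of tier_three_center, either way round below 0.15 rad and linear speed of tier_two below 0.02 m/s and angular speed of tier_two below 0.2 rad/s and contact force between the fingers and tier_two below 0.2 N), for 0.2 s.
3. the one-lane tier sits squarely on the two-lane tier, released (all of step 2 and horizontal distance between tier_one_center and tier_two_center below 0.012 m and z of tier_one_center in the frame of tier_two_center between 0.045 and 0.055 m and angle between the x axis of tier_one_center and the x axis of tier_two_center, either way round below 0.15 rad and linear speed of tier_one below 0.02 m/s and angular speed of tier_one below 0.2 rad/s and contact force between the fingers and tier_one below 0.2 N), for 0.2 s.
4. the bottle lies in the top tier's lane, released (all of step 3 and horizontal distance between bottle_center and tier_one_center below 0.015 m and z of bottle_center in the frame of tier_one_center between 0.0266 and 0.0366 m and angle between the x axis of bottle_center and the x axis of tier_one_center, either way round below 0.15 rad and linear speed of bottle below 0.02 m/s and angular speed of bottle below 0.2 rad/s and contact force between the fingers and bottle below 0.2 N), for 0.2 s.
At the end, for the whole second after the job is handed in: Plinth, three-, two-, one-lane tier in that order: each seated (height within 5 mm), centred within 12 mm on the piece below, parallel within 0.15 rad; bottle lying in the top lane, mid-barrel within 15 mm of the tier's centre, within 0.15 rad, neck either way; all at rest and released (all of step 4); the robot touches nothing.
It fails at once if a bystander was moved by more than 20 mm (distance of any of jar, cork_tray, coaster_pile from where it was at the start of the episode above 0.02 m).
It fails at once if the bottle was dropped or banged onto the rack (over 45 N) (contact force between bottle and tier_one above 45 N or contact force between bottle and tier_two above 45 N or contact force between bottle and tier_three above 45 N).
It also fails if it takes over 136 s, if anything falls off the work surface, if the arm or the gripper's body presses on something with over 40 N, if the wrist force passes 120 N, or if a joint passes its speed limit or range.

## Working session

There is one attempt and no reset: what is moved stays moved. The work goes in short steps, Python scripts to look and compute and a shell command to move; the robot and the scene stay as the last step left them, time stands still between calls to the robot, and variables do not carry over. Pictures are saved under pics/ and viewed, and the job is handed in when it is done.

```bash
ls; mkdir -p pics
python3 - <<'E'
from workcell import bot, grab_frame
import cv2
print(bot.observe())
for n in ["scene","side","wrist"]:
    f=grab_frame(n); cv2.imwrite(f"pics/{n}0.png",f["img"][:,:,::-1]); print(n,f["fovy"],f["cx"],f["cy"],f["R"],f["t"])
    import numpy as np
    print(-np.array(f["R"]).T@np.array(f["t"]))
E
```

```text
pics
{'clock': 0.0, 'qpos': array([-1.25716586,  0.52201696, -0.03630112,  1.59997662,  0.02119733,
        1.02110576, -0.11281054]), 'qd': array([-0.00046489, -0.00111758, -0.00079914, -0.00026635, -0.00188134,
       -0.00022758, -0.00055809]), 'joint_efforts': array([-5.46185274e-04, -9.27059555e+01,  1.97988778e+00, -3.69957840e+01,
        1.80167193e-02,  7.81165611e-03,  2.43990650e-05]), 'position': array([0.23397202, 0.57920253, 0.23073543]), 'tool_rot': array([-1.49003519,  1.56967446, -1.87391092]), 'force': array([-0.33635492, -0.76250664,  1.04467542]), 'moment': array([-0.03620976,  0.00468451, -0.0829881 ]), 'grip_width': 0.08537136919143541}
scene 52.71553292056136 280.86538275641885 209.5527116418357 [[ 0.62513003  0.78039223 -0.01415675]
 [ 0.63729933 -0.52080961 -0.56798497]
 [-0.45062402  0.34604237 -0.82291717]] [-0.31581289 -0.34746446  1.61501518]
[ 1.14662763 -0.49336859  1.12719825]
side 57.75094503229405 285.3436054827761 210.0935998295339 [[ 0.96090452 -0.27684052  0.00467303]
 [-0.15485054 -0.55131934 -0.81979772]
 [ 0.22952956  0.78702371 -0.57263415]] [-0.57246079  0.09841971  1.28344586]
[ 0.27073175 -1.11432197  0.81830431]
wrist 71.00751981324963 280.4696628804937 209.13647561490924 [[ 0.37345257  0.92764672 -0.00217535]
 [ 0.88950704 -0.35743079  0.28464093]
 [ 0.26326869 -0.10823487 -0.95863174]] [-0.62300862 -0.03823846  0.38007383]
[0.16661602 0.60540154 0.37387981]
```

View pics/scene0.png

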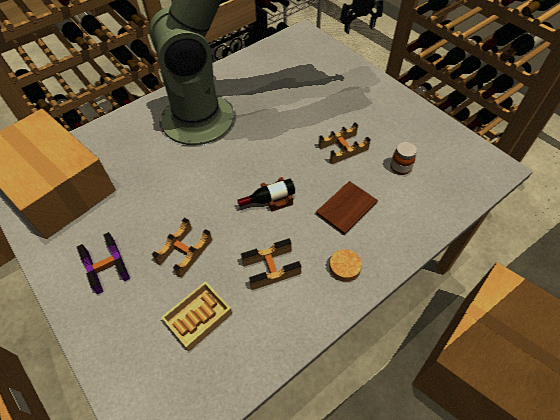

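View pics/side0.png

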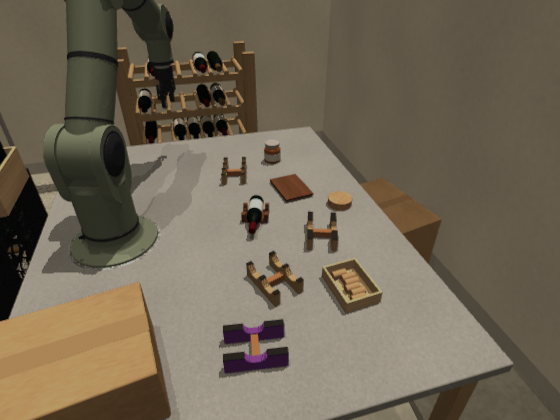

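View pics/wrist0.png

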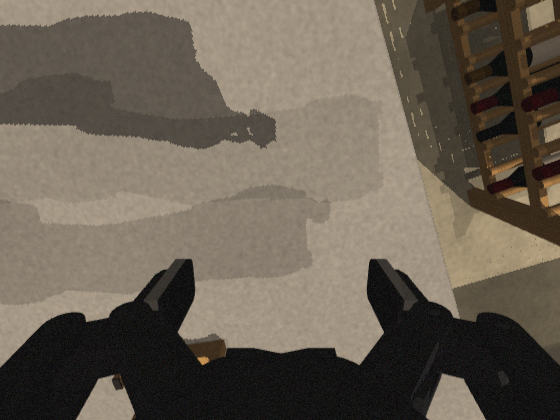

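```bash
cat > h.py <<'E'
import numpy as np, cv2
from workcell import bot, grab_frame
def frame(n,tag):
    f=grab_frame(n); cv2.imwrite(f"pics/{tag}.png",f["img"][:,:,::-1]); 
    f={k:np.array(v) for k,v in f.items()}
    np.savez(f"pics/{tag}.npz",**f); return f
def load(tag): return dict(np.load(f"pics/{tag}.npz"))
def foc(f): return f["img"].shape[0]/2/np.tan(np.radians(float(f["fovy"]))/2)
def px2w(f,u,v,z):
    d=f["R"].T@np.array([(u-f["cx"])/foc(f),(v-f["cy"])/foc(f),1.]); c=-f["R"].T@f["t"]
    return c+d*(z-c[2])/d[2]
def w2px(f,X):
    p=f["R"]@np.asarray(X,float)+f["t"]; return np.array([foc(f)*p[0]/p[2]+f["cx"],foc(f)*p[1]/p[2]+f["cy"]])
def crop(f,x0,y0,x1,y1,s,name):
    im=f["img"][y0:y1,x0:x1,::-1]; cv2.imwrite(f"pics/{name}.png",cv2.resize(np.ascontiguousarray(im),None,fx=s,fy=s,interpolation=cv2.INTER_CUBIC))
E
python3 - <<'E'
from h import *
a=frame("scene","sc"); b=frame("side","si")
ims=[]
for (x,y) in [(345,142),(182,246),(270,262),(348,207)]:
    im=a["img"][y-37:y+38,x-50:x+50,::-1]; ims.append(cv2.resize(np.ascontiguousarray(im),(400,300),interpolation=cv2.INTER_CUBIC))
cv2.imwrite("pics/c1.png",np.vstack([np.hstack(ims[:2]),np.hstack(ims[2:])]))
ims=[]
for (x,y) in [(235,169),(275,277),(322,231),(291,188)]:
    im=b["img"][y-37:y+38,x-50:x+50,::-1]; ims.append(cv2.resize(np.ascontiguousarray(im),(400,300),interpolation=cv2.INTER_CUBIC))
cv2.imwrite("pics/c2.png",np.vstack([np.hstack(ims[:2]),np.hstack(ims[2:])]))
E
```

```text
(no output)
```

View pics/c1.png

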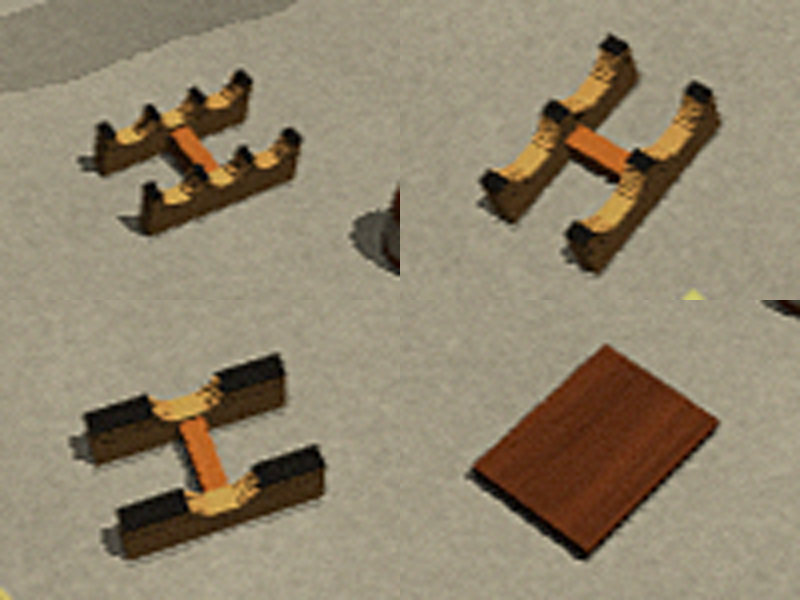

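View pics/c2.png

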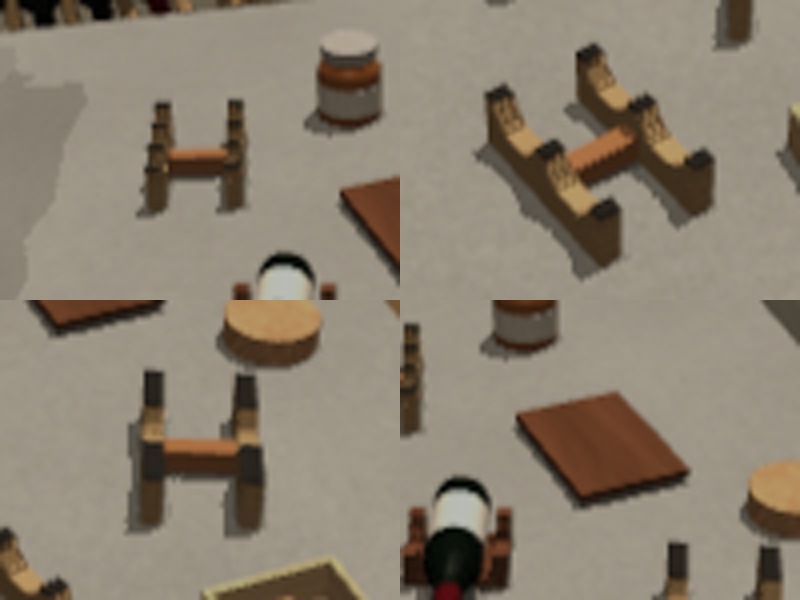

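Run:
```python
from h import *
from scipy.optimize import least_squares
a=load("sc"); b=load("si")
def fit(obs,z):
    # obs: (frame,u,v,lx,ly)
    def r(p):
        c,s=np.cos(p[2]),np.sin(p[2]); o=[]
        for f,u,v,x,y in obs: o+=list(w2px(f,[p[0]+c*x-s*y,p[1]+s*x+c*y,z])-[u,v])
        return o
    best=None
    for y0 in np.linspace(0,2*np.pi,8,endpoint=False):
        s=least_squares(r,[0.5,0,y0])
        if best is None or s.cost<best.cost: best=s
    return best
def T(f,ox,oy,pts,loc): return [(f,ox+u/4,oy+v/4,*l) for (u,v),l in zip(pts,loc)]
def show(n,o,z):
    s=fit(o,z); print(n,s.x.round(4),np.degrees(s.x[2]).round(1),"rms px",np.sqrt(np.mean(s.fun**2)).round(2), s.fun.round(1))
L=lambda h:[(-.04,-h),(-.04,h),(.04,-h),(.04,h)]
p=[(105,128),(242,77),(151,188),(291,135)]
# orient: back rail=local -x ; 
o1=T(a,295,105,p,L(.07)); show("3sc",o1,.05)
o2=T(b,185,132,[(157,155),(163,107),(233,157),(235,104)],[(-.04,-.07),(-.04,.07),(.04,-.07),(.04,.07)]); show("3si",o2,.05)
o=T(a,132,209,[(93,183),(214,45),(182,230),(299,92)],L(.069)); show("2sc",o,.05)
o=T(b,225,240,[(203,210),(99,95),(300,162),(190,53)],L(.069)); show("2si",o,.05)
o=T(a,220,225,[(90,122),(281,64),(122,220),(321,156)],L(.075)); show("1sc",o,.05)
o=T(a,298,170,[(73,170),(205,46),(183,250),(318,123)],[(-.059,-.085),(-.059,.085),(.059,-.085),(.059,.085)]); show("plA",o,.018)
o=T(a,298,170,[(73,170),(205,46),(183,250),(318,123)],[(-.085,-.059),(-.085,.059),(.085,-.059),(.085,.059)]); show("plB",o,.018)
o=T(b,241,151,[(183,204),(118,118),(288,172),(217,94)],[(-.059,-.085),(-.059,.085),(.059,-.085),(.059,.085)]); show("plside",o,.018)
crop(a,225,165,305,225,10,"bot_sc"); crop(b,220,180,290,240,10,"bot_si")
```

```text
3sc [ 0.4598  0.3213 -0.2226] -12.8 rms px 0.09 [-0.  -0.1  0.1 -0.1 -0.   0.2 -0.  -0. ]
3si [0.4639 0.327  6.0803] 348.4 rms px 1.11 [-0.3  2.  -0.1 -1.7  0.3  0.8  0.2 -1.5]
2sc [ 0.4647 -0.341   0.3501] 20.1 rms px 0.37 [ 0.4 -0.3  0.  -0.1 -0.3  0.8 -0.2 -0.4]
2si [ 0.4625 -0.3458  0.329 ] 18.8 rms px 0.13 [ 0.2  0.2 -0.  -0.1 -0.2 -0.1  0.1  0. ]
1sc [ 0.6752 -0.1711 -0.3406] -19.5 rms px 0.44 [-0.6  0.4  0.7 -0.2 -0.5 -0.   0.4 -0.3]
plA [0.6622 0.1442 0.1287] 7.4 rms px 0.68 [-0.9 -0.8 -0.2 -0.5  0.7  1.1  0.4  0. ]
plB [0.6602 0.1431 0.0503] 2.9 rms px 7.65 [ -2.  -12.5  -9.5  -0.8   9.4   1.    1.2  11.3]
plside [0.6584 0.1332 0.1378] 7.9 rms px 0.61 [-0.3 -0.7 -0.9 -0.1  1.   0.6  0.2  0.2]
```

View pics/bot_sc.png

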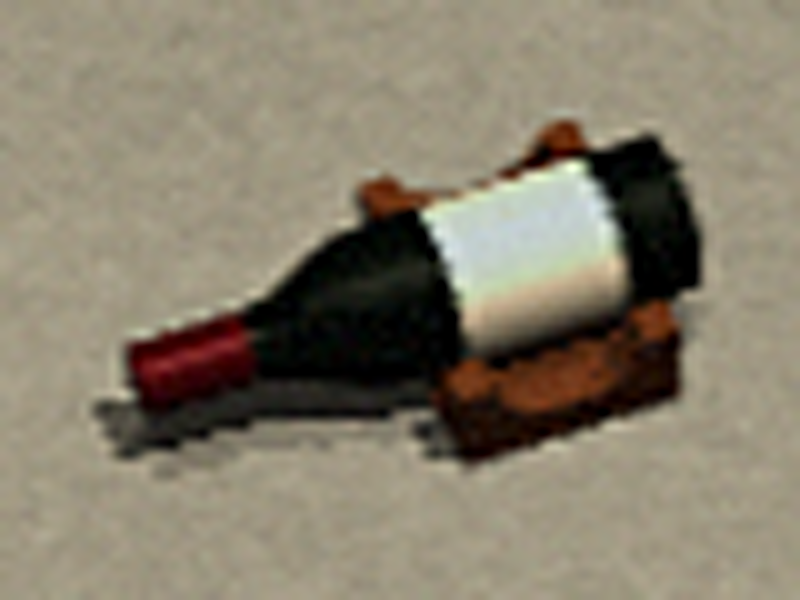

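View pics/bot_si.png

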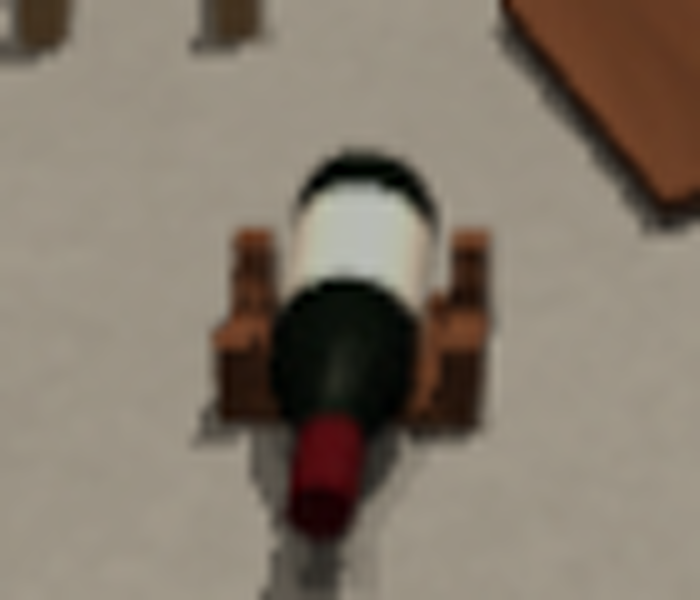

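```bash
cat >> h.py <<'E'
from scipy.spatial.transform import Rotation as Ro
def tool():
    o=bot.observe(); R=Ro.from_euler("xyz",o["tool_rot"]).as_matrix(); return o,np.array(o["position"]),R
def go(x,y,z,jaw_deg=None):
    """jaw_deg: world azimuth of jaw line (mod 180). Turn first, then shifts in turned frame"""
    o,p,R=tool()
    yaw=np.degrees(np.arctan2(R[1,1],R[0,1])); q7=o["qpos"][6]
    turn=0
    if jaw_deg is not None:
        d=(jaw_deg-yaw+90)%180-90; turn=-d
    R2=R@Ro.from_euler("x",turn,degrees=True).as_matrix()
    D=np.array([x,y,z])-p
    print("clock %.2f pos %s jaw az %.1f tilt %.2f q7 %.2f w %.4f F %s"%(o["clock"],(p*1000).round(1),yaw%180,np.degrees(np.arccos(-R[2,0])),q7,o["grip_width"],np.round(o["force"],1)))
    print(" turn %.1f; shift BEFORE turn %s ; AFTER turn %s"%(turn,(R.T@D*1000).round(1),(R2.T@D*1000).round(1)))
E
python3 - <<'E'
from h import *
o,p,R=tool(); print(R.round(3))
f=frame("wrist","w1"); c=-f["R"].T@f["t"]; print("cam in tool",R.T@(c-p)); print("cam axes in tool",(f["R"]@R).round(3))
go(.46,.32,.26,-12.5+90)
E
```

```text
[[-0.     0.374  0.927]
 [-0.     0.927 -0.374]
 [-1.    -0.001  0.   ]]
cam in tool [-0.14310102 -0.00110128 -0.07219845]
cam axes in tool [[ 0.001  1.    -0.001]
 [-0.285  0.001  0.959]
 [ 0.959 -0.001  0.285]]
clock 0.30 pos [234.  579.4 231.1] jaw az 68.0 tilt 0.02 q7 -0.11 w 0.0855 F [-0.4 -0.1 -0.6]
 turn -9.5; shift BEFORE turn [ -28.8 -155.9  306.7] ; AFTER turn [ -28.8 -204.3  276.7]
```

```bash
python3 -m pendant '[[0,0,0,-9.5],[0,-20,28,0],[0,-30,42,0],[0,-34,46,0],[0,-34,46,0],[0,-34,46,0],[15,-30,42,0],[10,-20,25,0],[0,0,0,0],[0,0,0,0]]' 1
python3 - <<'E'
from h import *
f=frame("wrist","w2"); go(.46,.32,.2,77.5)
E
```

```text
clock: 1.55
position: [0.4585, 0.3234, 0.2064]
tool_rot: [2.145, 1.57, 1.927]
force: [-1.5, 0.1, 0.4]
grip_width: 0.0854
clock 1.60 pos [458.3 323.7 206.5] jaw az 77.6 tilt 0.03 q7 0.62 w 0.0855 F [0.5 0.6 0.5]
 turn 0.1; shift BEFORE turn [ 6.5 -3.3  2.5] ; AFTER turn [ 6.5 -3.3  2.5]
```

View pics/w2.png

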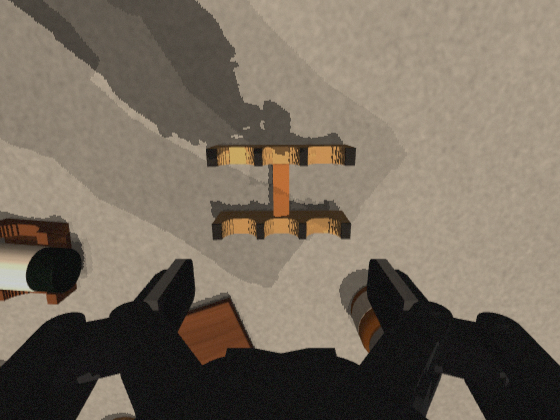

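Run:
```python
from h import *
f=load("w2"); crop(f,200,135,360,250,5,"w2c")
```

```text
(no output)
```

View pics/w2c.png

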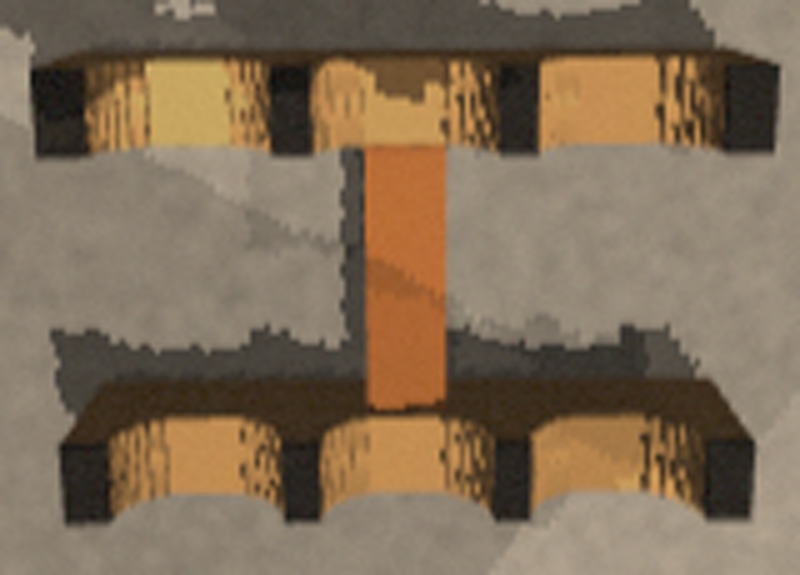

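```bash
cat >> h.py <<'E'
from scipy.optimize import least_squares
def fit(f,pts,loc,z):
    loc=np.array(loc)
    def r(p):
        c,s=np.cos(p[2]),np.sin(p[2])
        return np.concatenate([w2px(f,[p[0]+c*x-s*y,p[1]+s*x+c*y,z])-q for (x,y),q in zip(loc,pts)])
    c0=px2w(f,*np.mean(pts,0),z)
    b=min((least_squares(r,[c0[0],c0[1],a]) for a in np.arange(0,6.28,.8)),key=lambda s:s.cost)
    x=b.x; print("pos mm %s yaw %.2f deg, res px %s"%((x[:2]*1000).round(1),(np.degrees(x[2])+90)%180-90,b.fun.reshape(-1,2).round(1).tolist())); return x
def uncrop(pts,x0,y0,s): return [((u+.5)/s-.5+x0,(v+.5)/s-.5+y0) for u,v in pts]
TIER8=[(-.049,-.075),(-.031,-.075),(-.049,.075),(-.031,.075),(.031,-.075),(.049,-.075),(.031,.075),(.049,.075)]
E
python3 - <<'E'
from h import *
f=load("w2")
x=fit(f,uncrop([(31,68),(36,155),(779,66),(775,155),(60,444),(67,523),(753,440),(750,522)],200,135,5),TIER8,.05)
# crossbar top corners z=.026 : 
print(px2w(f,200+406/5,135+275/5,.026))
go(x[0],x[1],.004,np.degrees(x[2])+90)
E
```

```text
pos mm [459.6 322.2] yaw -12.20 deg, res px [[-0.1, -0.2], [0.2, 0.4], [0.4, -0.3], [-0.1, -0.1], [-0.3, 0.2], [-0.5, -0.1], [0.4, 0.6], [-0.0, -0.3]]
[0.45941155 0.3226729  0.026     ]
clock 1.60 pos [458.3 323.7 206.5] jaw az 77.6 tilt 0.03 q7 0.62 w 0.0855 F [0.5 0.6 0.5]
 turn -0.2; shift BEFORE turn [202.5  -1.3   1.7] ; AFTER turn [202.5  -1.3   1.7]
```

```bash
python3 -m pendant '[[15,-1,2,0],[35,0,0,0],[40,0,0,0],[40,0,0,0],[35,0,0,0],[20,0,0,0],[10,0,0,0],[0,0,0,0],[0,0,0,0]]'
python3 - <<'E'
from h import *
go(.4596,.3222,.004,77.8)
E
```

```text
clock: 2.72
position: [0.4609, 0.3217, 0.012]
tool_rot: [0.898, 1.57, 0.68]
force: [-0.6, -0.6, -0.4]
grip_width: 0.0853
clock 2.73 pos [460.9 321.7  12. ] jaw az 77.5 tilt 0.06 q7 0.61 w 0.0853 F [-0.6 -0.6 -0.4]
 turn -0.3; shift BEFORE turn [ 8.   0.2 -1.3] ; AFTER turn [ 8.   0.2 -1.3]
```

```bash
python3 -m pendant '[[7,0,-1,0],[0,0,0,0]]'; python3 -m pendant '[[0,0,0,0],[0,0,0,0],[0,0,0,0],[0,0,0,0],[0,0,0,0],[0,0,0,0],[0,0,0,0],[0,0,0,0]]' -1 40;  python3 - <<'E'
from h import *
go(.4596,.3222,.004,77.8)
E
```

```text
clock: 2.98
position: [0.4594, 0.3216, 0.0041]
tool_rot: [-2.443, 1.571, -2.661]
force: [-0.0, -0.1, -0.6]
grip_width: 0.0855
clock: 3.98
position: [0.4597, 0.3217, 0.0045]
tool_rot: [0.889, 1.571, 0.671]
force: [-1.2, 0.6, 6.7]
grip_width: 0.0172
clock 3.98 pos [459.7 321.7   4.5] jaw az 77.5 tilt 0.02 q7 0.61 w 0.0172 F [-1.2  0.6  6.7]
 turn -0.3; shift BEFORE turn [ 0.5  0.5 -0.2] ; AFTER turn [ 0.5  0.5 -0.2]
```

```bash
python3 -m pendant '[[-10,0,0,0],[-30,0,0,0],[-50,0,0,0],[-55,0,0,0],[-55,0,0,0],[-40,0,0,0],[-20,0,0,0],[0,0,0,-6],[0,0,0,-7],[0,0,0,-7],[0,0,0,0]]';  python3 - <<'E'
from h import *
go(.735,.13,.28,97.6)
E
```

```text
clock: 5.35
position: [0.4595, 0.3214, 0.2647]
tool_rot: [0.927, 1.571, 1.058]
force: [0.0, 0.2, -1.4]
grip_width: 0.0173
clock 5.35 pos [459.5 321.4 264.7] jaw az 97.5 tilt 0.01 q7 0.95 w 0.0173 F [ 0.   0.2 -1.4]
 turn -0.1; shift BEFORE turn [ -15.3 -225.5  248.3] ; AFTER turn [ -15.3 -226.1  247.7]
```

```bash
python3 -m pendant '[[0,-15,15,0],[-5,-30,32,0],[-5,-36,40,0],[-5,-36,40,0],[0,-36,40,0],[0,-36,40,0],[0,-26,28,0],[0,-10,12,0],[0,0,0,0],[0,0,0,0],[0,0,0,0]]';  python3 - <<'E'
from h import *
f=frame("wrist","w3")
go(.735,.13,.28,97.6)
E
```

```text
clock: 6.72
position: [0.7333, 0.1317, 0.2797]
tool_rot: [1.188, 1.57, 1.32]
force: [-0.8, -0.9, -1.3]
grip_width: 0.0173
clock 6.78 pos [733.4 131.6 279.7] jaw az 97.5 tilt 0.02 q7 1.44 w 0.0170 F [ 0.6 -0.4 -1.3]
 turn -0.1; shift BEFORE turn [-0.3 -1.8  1.4] ; AFTER turn [-0.3 -1.8  1.4]
```

View pics/w3.png

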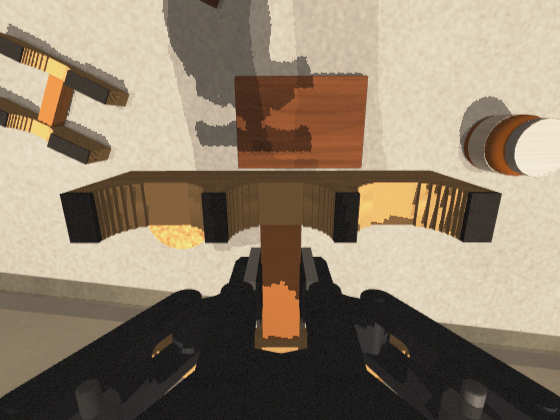

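Run:
```python
from h import *
f=load("w3"); crop(f,225,65,380,180,5,"w3c"); crop(f,40,160,520,260,1.6,"w3d")
```

```text
(no output)
```

View pics/w3c.png

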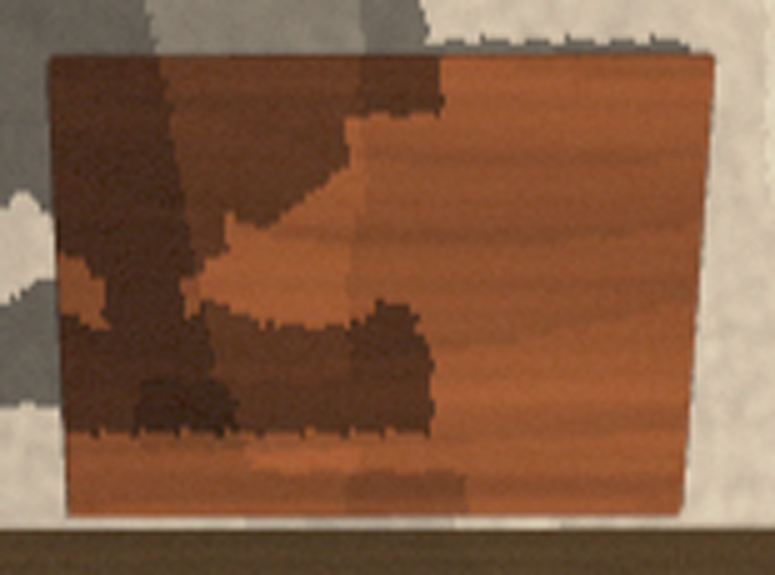

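View pics/w3d.png

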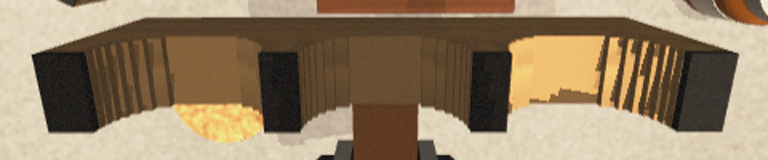

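Run:
```python
from h import *
f=load("w3")
x=fit(f,uncrop([(50,57),(714,56),(682,515),(68,515)],225,65,5),[(-.059,-.085),(-.059,.085),(.059,.085),(.059,-.085)],.018)
t=fit(f,uncrop([(33,55),(45,131),(738,54),(723,130)],40,160,1.6),TIER8[:4],.2797+.0455)
# solve also z
def r(p):
    c,s=np.cos(p[2]),np.sin(p[2])
    return np.concatenate([w2px(f,[p[0]+c*a-s*b,p[1]+s*a+c*b,p[3]])-q for (a,b),q in zip(TIER8[:4],uncrop([(33,55),(45,131),(738,54),(723,130)],40,160,1.6))])
s=least_squares(r,[*t,.325]);print(s.x,s.fun.round(1))
go(x[0],x[1],.08,np.degrees(x[2])+90)
```

```text
pos mm [660.4 147. ] yaw 7.68 deg, res px [[-0.8, -0.6], [0.9, -0.7], [0.2, 0.8], [-0.4, 0.9]]
pos mm [732.9 130.5] yaw 7.68 deg, res px [[-0.6, -1.0], [2.7, 0.5], [-0.4, -0.9], [-1.6, 0.7]]
[0.73280318 0.13051522 0.13405229 0.32560464] [-1.5 -0.9  1.9  0.8  0.5 -0.8 -0.8  1. ]
clock 6.78 pos [733.4 131.6 279.7] jaw az 97.5 tilt 0.02 q7 1.44 w 0.0170 F [ 0.6 -0.4 -1.3]
 turn -0.1; shift BEFORE turn [199.7  24.8 -70.5] ; AFTER turn [199.7  25.  -70.4]
```

```bash
python3 -m pendant '[[0,5,-15,0],[0,10,-25,0],[10,8,-22,0],[30,2,-8,0],[40,0,0,0],[40,0,0,0],[40,0,0,0],[25,0,0,0],[0,0,0,0],[0,0,0,0]]';  python3 - <<'E'
from h import *
go(.6609,.148,.0235,97.68)
E
```

```text
clock: 8.02
position: [0.6618, 0.1468, 0.0957]
tool_rot: [0.14, 1.569, 0.272]
force: [-0.8, 0.1, -0.7]
grip_width: 0.0171
clock 8.03 pos [661.8 146.8  95.7] jaw az 97.5 tilt 0.09 q7 1.38 w 0.0171 F [-0.8  0.1 -0.7]
 turn -0.2; shift BEFORE turn [72.2  1.3 -0.8] ; AFTER turn [72.2  1.3 -0.8]
```

```bash
python3 -m pendant '[[20,1,-1,0],[25,0,0,0],[17,0,0,0],[6,0,0,0],[3,0,0,0],[0,0,0,0],[0,0,0,0]]';  python3 - <<'E'
from h import *
go(.6609,.148,.0235,97.68)
E
```

```text
clock: 8.9
position: [0.6604, 0.1474, 0.0239]
tool_rot: [0.114, 1.57, 0.245]
force: [0.4, 0.4, -1.0]
grip_width: 0.017
clock 8.90 pos [660.4 147.4  23.9] jaw az 97.5 tilt 0.05 q7 1.37 w 0.0170 F [ 0.4  0.4 -1. ]
 turn -0.2; shift BEFORE turn [0.4 0.5 0.5] ; AFTER turn [0.4 0.5 0.5]
```

```bash
python3 -m pendant '[[1,0.5,0,0],[0.5,0,0,0],[0,0,0,0],[0,0,0,0]]';  python3 -m pendant '[[0,0,0,0],[0,0,0,0],[0,0,0,0],[0,0,0,0],[0,0,0,0],[0,0,0,0]]' 1
python3 - <<'E'
from h import *
go(.6609,.148,.0235,97.68)
E
```

```text
clock: 9.4
position: [0.6603, 0.1479, 0.0226]
tool_rot: [0.139, 1.57, 0.27]
force: [-2.2, -1.0, 8.0]
grip_width: 0.0172
clock: 10.15
position: [0.66, 0.1478, 0.0218]
tool_rot: [-3.102, 1.571, -2.971]
force: [-0.5, -0.4, 0.9]
grip_width: 0.0853
clock 10.15 pos [660.  147.8  21.8] jaw az 97.5 tilt 0.00 q7 1.37 w 0.0853 F [-0.5 -0.4  0.9]
 turn -0.2; shift BEFORE turn [-1.7  0.1  0.9] ; AFTER turn [-1.7  0.1  0.9]
```

```bash
python3 -m pendant '[[-10,0,0,0],[-30,0,0,0],[-45,0,0,0],[-50,0,0,0],[-40,0,0,0],[-20,0,0,0],[0,0,0,0],[0,0,0,0]]';  python3 - <<'E'
from h import *
f=frame("wrist","w4");crop(f,180,110,380,260,4,"w4c")
go(.465,-.343,.22,19.5+90)
E
```

```text
clock: 11.15
position: [0.6596, 0.1478, 0.2162]
tool_rot: [-2.995, 1.57, -2.864]
force: [0.2, 0.5, -0.6]
grip_width: 0.0854
clock 11.20 pos [659.6 147.7 215.9] jaw az 97.5 tilt 0.08 q7 1.38 w 0.0859 F [0.3 0.1 0.8]
 turn -12.0; shift BEFORE turn [  -3.7 -461.1 -257. ] ; AFTER turn [  -3.7 -397.6 -347.2]
```

View pics/w4c.png

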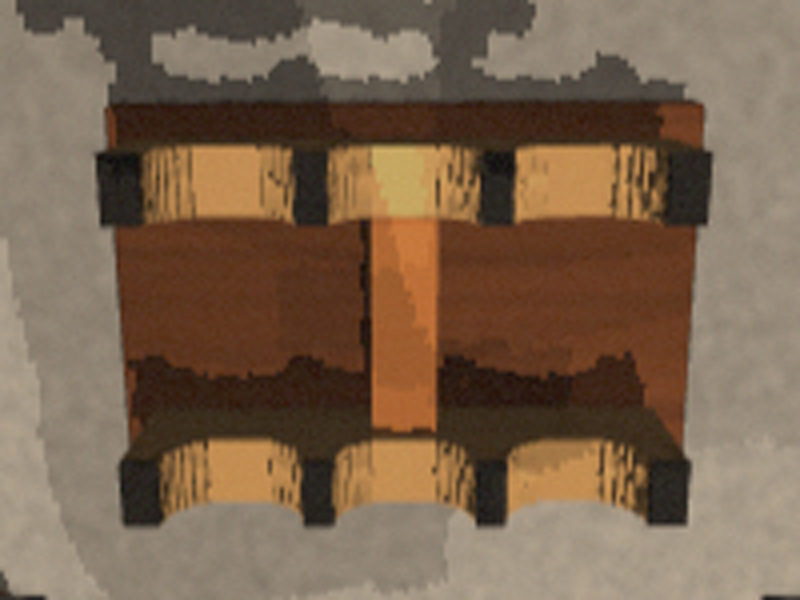

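Run:
```python
from h import *
f=load("w4")
t=fit(f,uncrop([(97,154),(103,226),(712,154),(708,224),(120,461),(126,526),(689,460),(686,524)],180,110,4),TIER8,.068)
# visible plinth top corners: back two
pts=uncrop([(107,105),(704,105)],180,110,4)
q=[px2w(f,*p,.018) for p in pts]; print(q, np.linalg.norm(q[0]-q[1]))
yaw=np.radians(7.6); e=np.array([np.cos(yaw),np.sin(yaw),0]); print((q[0]+q[1])/2+.059*e)
```

```text
pos mm [659.7 146.8] yaw 7.71 deg, res px [[-0.2, -0.4], [-0.3, 0.1], [0.4, -0.8], [0.0, 0.2], [-0.2, 0.4], [-0.5, 0.1], [0.6, 0.4], [0.2, 0.4]]
[array([0.61341375, 0.05598527, 0.018     ]), array([0.59124975, 0.22262231, 0.018     ])] 0.16810457739359924
[0.66081347 0.14710692 0.018     ]
```

```bash
python3 -m pendant '[[0,0,0,-6],[0,-10,-9,-6],[0,-30,-26,0],[0,-44,-38,0],[0,-44,-38,0],[0,-44,-38,0],[0,-44,-38,0],[0,-44,-38,0],[0,-44,-38,0],[0,-44,-38,0],[0,-34,-30,0],[0,-16,-14,0]]';  python3 -m pendant '[[0,0,0,0],[0,0,0,0]]'
python3 - <<'E'
from h import *
go(.465,-.343,.22,19.5+90)
f=frame("wrist","w5")
E
```

```text
clock: 12.7
position: [0.4648, -0.3441, 0.216]
tool_rot: [2.74, 1.569, 3.077]
force: [-0.5, -0.1, 0.1]
grip_width: 0.0854
clock: 12.95
position: [0.4671, -0.3405, 0.2164]
tool_rot: [1.484, 1.57, 1.826]
force: [0.1, 0.2, 0.7]
grip_width: 0.0854
clock 12.95 pos [ 467.1 -340.5  216.4] jaw az 109.6 tilt 0.06 q7 2.44 w 0.0854 F [0.1 0.2 0.7]
 turn 0.1; shift BEFORE turn [-3.6 -1.6 -2.9] ; AFTER turn [-3.6 -1.6 -2.9]
```

View pics/w5.png

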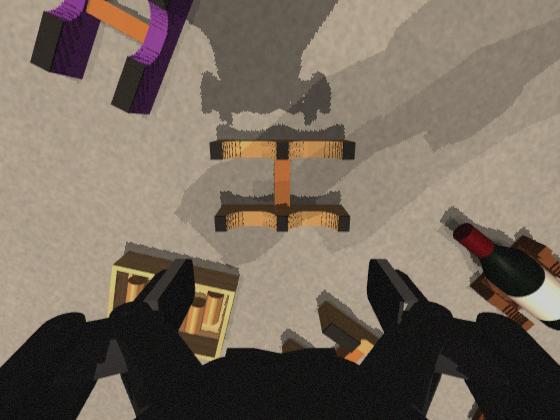

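Run:
```python
from h import *
f=load("w5"); crop(f,200,125,360,245,5,"w5c")
```

```text
(no output)
```

View pics/w5c.png

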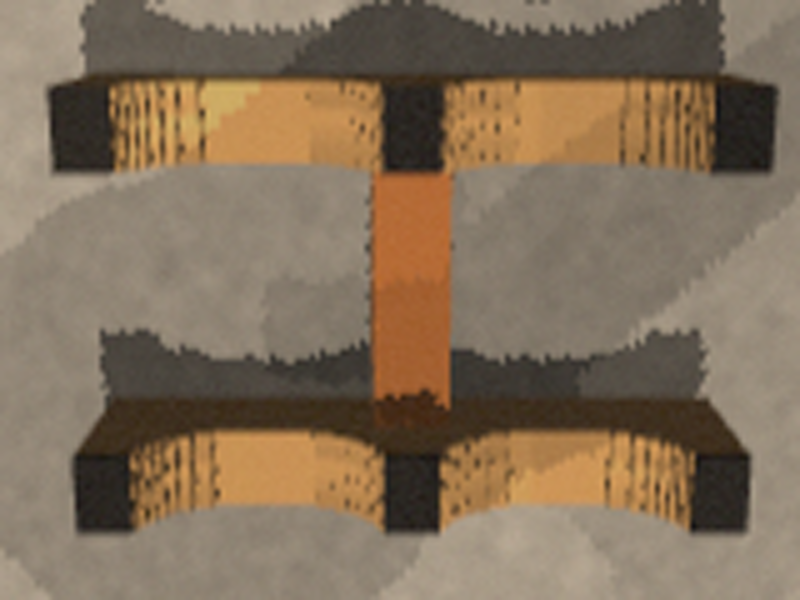

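Run:
```python
from h import *
f=load("w5")
x=fit(f,uncrop([(49,88),(54,173),(778,87),(773,172),(75,456),(80,533),(749,455),(746,533)],200,125,5),TIER8,.05)
go(x[0],x[1],.0045,np.degrees(x[2])+90)
```

```text
pos mm [ 462.6 -341.2] yaw 19.70 deg, res px [[-0.2, -0.4], [0.0, 0.2], [0.1, -0.3], [-0.2, 0.3], [-0.4, 0.1], [-0.3, 0.0], [0.7, 0.3], [0.2, -0.0]]
clock 13.00 pos [ 467.2 -340.4  216.6] jaw az 109.6 tilt 0.04 q7 2.44 w 0.0854 F [0.7 0.8 0.4]
 turn -0.1; shift BEFORE turn [212.1   0.7  -4.7] ; AFTER turn [212.1   0.7  -4.7]
```

```bash
python3 -m pendant '[[15,1,-4,0],[35,0,0,0],[40,0,0,0],[40,0,0,0],[35,0,0,0],[22,0,0,0],[12,0,0,0],[4,0,0,0],[0,0,0,0],[0,0,0,0]]'
python3 - <<'E'
from h import *
go(.4626,-.3412,.0045,109.7)
E
```

```text
clock: 14.25
position: [0.4627, -0.3426, 0.0146]
tool_rot: [-0.915, 1.57, -0.575]
force: [0.0, -0.4, -0.2]
grip_width: 0.0856
clock 14.25 pos [ 462.7 -342.6   14.6] jaw az 109.5 tilt 0.07 q7 2.43 w 0.0856 F [ 0.  -0.4 -0.2]
 turn -0.2; shift BEFORE turn [10.1  1.4  0.3] ; AFTER turn [10.1  1.4  0.3]
```

```bash
python3 -m pendant '[[7,1,0,0],[3,0,0,0],[0,0,0,0],[0,0,0,0]]'; python3 -m pendant '[[0,0,0,0],[0,0,0,0],[0,0,0,0],[0,0,0,0],[0,0,0,0],[0,0,0,0],[0,0,0,0],[0,0,0,0]]' -1 40;  python3 - <<'E'
from h import *
go(.4626,-.3412,.0045,109.7)
E
```

```text
clock: 14.75
position: [0.4621, -0.3415, 0.0038]
tool_rot: [-1.278, 1.571, -0.938]
force: [-0.5, 0.4, -0.1]
grip_width: 0.0851
clock: 15.75
position: [0.4621, -0.3415, 0.004]
tool_rot: [-1.125, 1.571, -0.784]
force: [-0.5, 0.8, 4.9]
grip_width: 0.0174
clock 15.75 pos [ 462.1 -341.5    4. ] jaw az 109.5 tilt 0.01 q7 2.43 w 0.0174 F [-0.5  0.8  4.9]
 turn -0.2; shift BEFORE turn [-0.5  0.1  0.6] ; AFTER turn [-0.5  0.1  0.6]
```

```bash
python3 -m pendant '[[-10,0,0,0],[-30,0,0,0],[-45,0,0,0],[-50,0,0,0],[-45,0,0,0],[-20,0,0,0],[0,0,0,6],[0,0,0,6],[0,0,0,0]]';  python3 - <<'E'
from h import *
go(.6597,.1468,.2,97.7)
f=frame("wrist","w6")
E
```

```text
clock: 16.88
position: [0.462, -0.3412, 0.2042]
tool_rot: [-1.671, 1.571, -1.539]
force: [0.0, -0.6, -1.6]
grip_width: 0.0174
clock 16.88 pos [ 462.  -341.2  204.2] jaw az 97.5 tilt 0.01 q7 2.25 w 0.0174 F [ 0.  -0.6 -1.6]
 turn -0.2; shift BEFORE turn [  4.1 457.8 260.1] ; AFTER turn [  4.1 457.1 261.4]
```

View pics/w6.png

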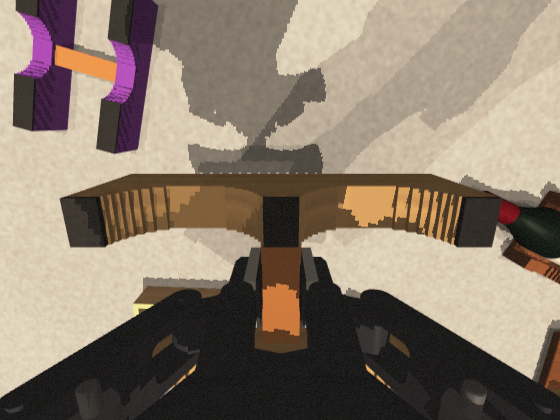

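```bash
python3 -m pendant '[[0,15,9,0],[0,30,17,0],[0,45,26,0],[0,50,28,0],[0,50,28,0],[0,50,28,0],[0,50,28,0],[0,50,28,0],[0,50,28,0],[0,38,22,0],[0,20,12,0],[0,10,6,0]]';  python3 -m pendant '[[0,0,0,0],[0,0,0,0]]'
python3 - <<'E'
from h import *
go(.66,.1478,.0735,97.7)
E
```

```text
clock: 18.42
position: [0.6596, 0.1491, 0.2035]
tool_rot: [2.334, 1.57, 2.468]
force: [-0.2, -0.3, -2.0]
grip_width: 0.0173
clock: 18.68
position: [0.6597, 0.1454, 0.2039]
tool_rot: [-1.929, 1.57, -1.799]
force: [-0.1, 0.0, -1.9]
grip_width: 0.0172
clock 18.68 pos [659.7 145.4 203.9] jaw az 97.5 tilt 0.04 q7 1.38 w 0.0172 F [-0.1  0.  -1.9]
 turn -0.2; shift BEFORE turn [130.4   2.4   0.6] ; AFTER turn [130.4   2.4   0.6]
```

```bash
python3 -m pendant '[[10,2,0,0],[25,0,0.5,0],[35,0,0,0],[30,0,0,0],[18,0,0,0],[8,0,0,0],[2,0,0,0],[0,0,0,0],[0,0,0,0]]'
python3 - <<'E'
from h import *
go(.66,.1478,.0725,97.7)
E
```

```text
clock: 19.8
position: [0.6606, 0.1488, 0.0766]
tool_rot: [0.149, 1.57, 0.28]
force: [0.5, -0.8, -2.7]
grip_width: 0.0169
clock 19.80 pos [660.6 148.8  76.6] jaw az 97.5 tilt 0.06 q7 1.37 w 0.0169 F [ 0.5 -0.8 -2.7]
 turn -0.2; shift BEFORE turn [ 4.1 -0.9 -0.7] ; AFTER turn [ 4.1 -0.9 -0.7]
```

```bash
python3 -m pendant '[[2.5,-0.5,-0.5,0],[1,0,0,0],[1,0,0,0],[0,0,0,0],[0,0,0,0]]'
python3 - <<'E'
from h import *
go(.66,.1478,.0725,97.7)
f=frame("side","s7"); crop(f,230,100,370,210,5,"s7c")
E
```

```text
clock: 20.42
position: [0.6597, 0.1481, 0.072]
tool_rot: [-0.712, 1.571, -0.581]
force: [-4.8, -0.2, 9.6]
grip_width: 0.0174
clock 20.43 pos [659.7 148.1  72. ] jaw az 97.5 tilt 0.00 q7 1.37 w 0.0174 F [-4.8 -0.2  9.6]
 turn -0.2; shift BEFORE turn [-0.5 -0.4  0.2] ; AFTER turn [-0.5 -0.4  0.2]
```

View pics/s7c.png

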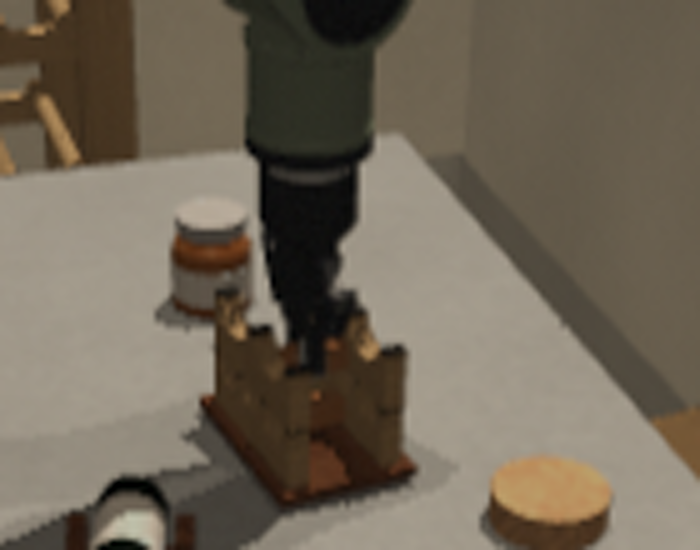

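Seated in line. The pose (TCP z 72) matches the expected height. Release.

```bash
python3 -m pendant '[[-0.5,0,0,0],[0,0,0,0],[0,0,0,0],[0,0,0,0],[0,0,0,0],[0,0,0,0]]' 1; python3 -m pendant '[[-10,0,0,0],[-30,0,0,0],[-45,0,0,0],[-45,0,0,0],[-40,0,0,0],[-20,0,0,0],[0,0,0,0],[0,0,0,0]]';  python3 - <<'E'
from h import *
f=frame("wrist","w8");crop(f,180,110,380,260,4,"w8c")
go(.675,-.1711,.26,70.5)
E
```

```text
clock: 21.22
position: [0.6598, 0.1481, 0.0718]
tool_rot: [-1.9, 1.571, -1.769]
force: [-0.4, -0.4, 0.7]
grip_width: 0.085
clock: 22.22
position: [0.6594, 0.148, 0.2612]
tool_rot: [-2.952, 1.57, -2.821]
force: [0.0, 0.4, -0.1]
grip_width: 0.0854
clock 22.27 pos [659.3 148.  260.9] jaw az 97.5 tilt 0.08 q7 1.38 w 0.0854 F [-0.2  0.4 -0.2]
 turn 27.0; shift BEFORE turn [   1.  -318.5  -26.2] ; AFTER turn [   1.  -295.6  121.3]
```

View pics/w8c.png

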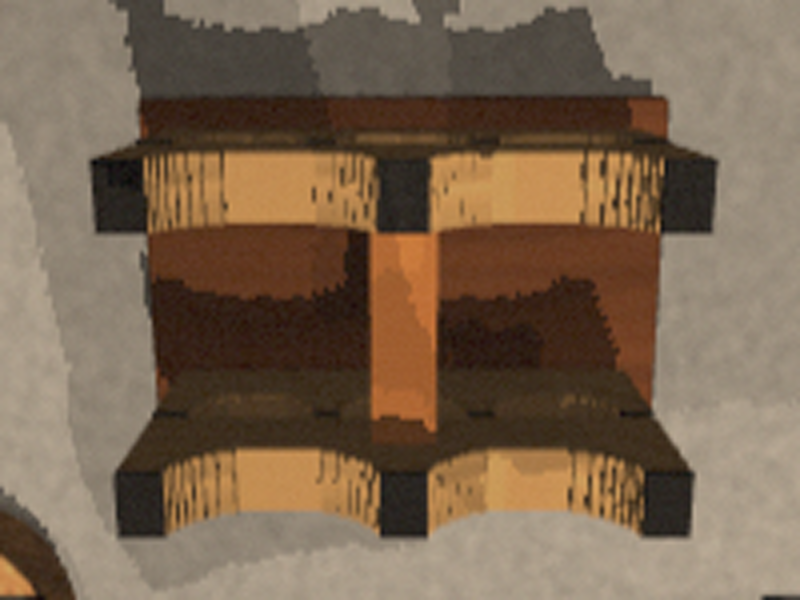

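```bash
python3 -m pendant '[[0,0,0,7],[0,0,0,10],[0,0,0,10],[0,-20,8,0],[0,-38,16,0],[0,-44,18,0],[0,-44,18,0],[0,-44,18,0],[0,-44,18,0],[10,-36,15,0],[10,-18,7,0],[0,-8,3,0]]';python3 -m pendant '[[0,0,0,0],[0,0,0,0]]'
python3 - <<'E'
from h import *
f=load("w8")
fit(f,uncrop([(91,161),(97,234),(717,160),(712,234),(115,474),(121,538),(693,473),(690,537)],180,110,4),TIER8,.118)
go(.675,-.1711,.24,70.5)
f=frame("wrist","w9");crop(f,200,110,360,230,5,"w9c")
E
```

```text
clock: 23.78
position: [0.6743, -0.1723, 0.2405]
tool_rot: [-2.978, 1.569, 2.965]
force: [-0.5, 0.7, 0.9]
grip_width: 0.0854
clock: 24.02
position: [0.6754, -0.1698, 0.2422]
tool_rot: [1.091, 1.57, 0.753]
force: [-0.2, 0.7, -0.3]
grip_width: 0.0853
pos mm [660.8 147.2] yaw 7.68 deg, res px [[-0.1, -0.3], [-0.2, 0.2], [0.2, -0.3], [0.1, -0.0], [-0.1, 0.1], [-0.4, 0.2], [0.5, 0.1], [0.0, 0.3]]
clock 24.02 pos [ 675.4 -169.8  242.2] jaw az 70.6 tilt 0.04 q7 1.45 w 0.0853 F [-0.2  0.7 -0.3]
 turn 0.1; shift BEFORE turn [ 2.2 -1.4  0.1] ; AFTER turn [ 2.2 -1.4  0.1]
```

View pics/w9.png

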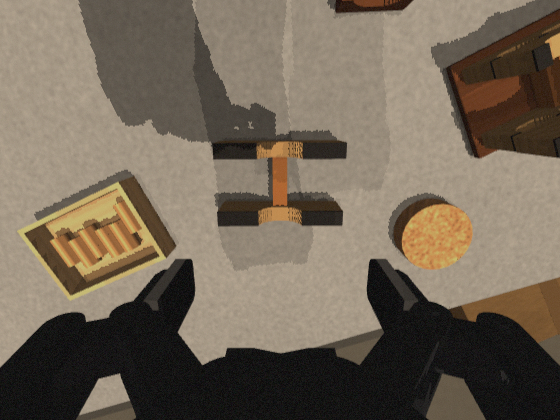

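View pics/w9c.png

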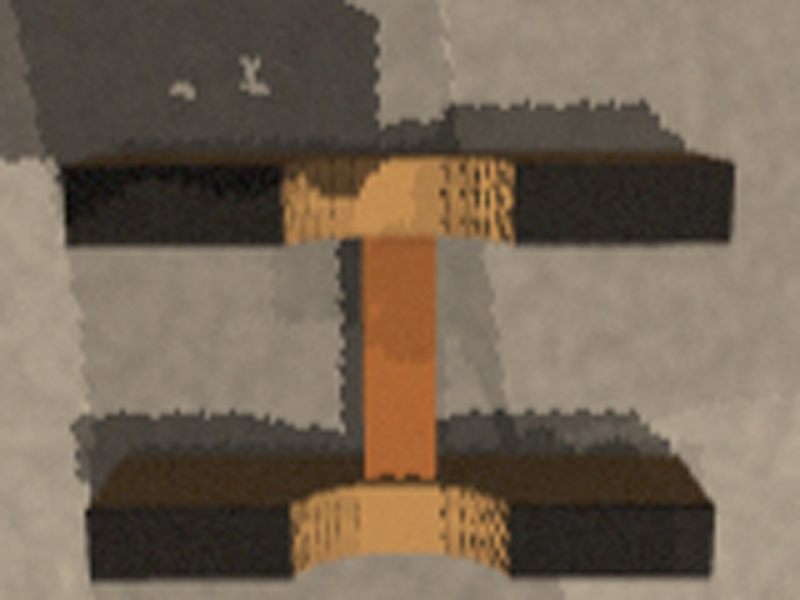

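Run:
```python
from h import *
f=load("w9")
x=fit(f,uncrop([(64,168),(68,245),(734,163),(730,243),(87,510),(93,580),(713,506),(711,579)],200,110,5),TIER8,.05)
go(x[0],x[1],.0045,np.degrees(x[2])+90)
```

```text
pos mm [ 673.6 -171.6] yaw -19.02 deg, res px [[-0.4, -0.4], [-0.1, 0.5], [0.3, -0.1], [0.2, 0.2], [-0.2, -0.1], [-0.4, 0.1], [0.5, 0.1], [0.1, -0.2]]
clock 24.07 pos [ 675.4 -169.8  242.2] jaw az 70.6 tilt 0.04 q7 1.45 w 0.0851 F [-0.1 -0.2 -0.7]
 turn -0.4; shift BEFORE turn [237.7  -2.4  -1.2] ; AFTER turn [237.7  -2.4  -1.2]
```

```bash
python3 -m pendant '[[15,-2,-1,-0.4],[35,0,0,0],[45,0,0,0],[45,0,0,0],[40,0,0,0],[25,0,0,0],[15,0,0,0],[7,0,0,0],[0,0,0,0],[0,0,0,0]]'
python3 - <<'E'
from h import *
go(.6736,-.1716,.0043,71)
E
```

```text
clock: 25.32
position: [0.674, -0.1729, 0.0158]
tool_rot: [0.109, 1.569, -0.224]
force: [0.4, 0.8, 0.6]
grip_width: 0.0855
clock 25.32 pos [ 674.  -172.9   15.8] jaw az 70.9 tilt 0.08 q7 1.47 w 0.0855 F [0.4 0.8 0.6]
 turn -0.1; shift BEFORE turn [11.5  1.1 -0.8] ; AFTER turn [11.5  1.1 -0.8]
```

```bash
python3 -m pendant '[[7,1,0,0],[4,0,0,0],[0.5,0,0,0],[0,0,0,0]]'; python3 -m pendant '[[0,0,0,0],[0,0,0,0],[0,0,0,0],[0,0,0,0],[0,0,0,0],[0,0,0,0],[0,0,0,0],[0,0,0,0]]' -1 40; python3 -m pendant '[[-10,0,0,0],[-30,0,0,0],[-50,0,0,0],[-55,0,0,0],[-55,0,0,0],[-35,0,0,0],[-15,0,0,0],[0,0,0,-8],[0,0,0,-10],[0,0,0,-8.6],[0,0,0,0]]'
python3 - <<'E'
from h import *
go(.6608,.148,.25,97.7)
f=frame("wrist","w10")
E
```

```text
clock: 25.82
position: [0.6738, -0.1719, 0.0033]
tool_rot: [-1.997, 1.571, -2.33]
force: [-0.7, -0.3, -0.1]
grip_width: 0.0855
clock: 26.82
position: [0.6739, -0.1718, 0.0035]
tool_rot: [0.256, 1.57, -0.077]
force: [-0.5, 1.0, 5.8]
grip_width: 0.0174
clock: 28.2
position: [0.6733, -0.172, 0.2522]
tool_rot: [2.692, 1.569, 2.822]
force: [-0.5, -0.9, -1.0]
grip_width: 0.017
clock 28.20 pos [ 673.3 -172.   252.2] jaw az 97.5 tilt 0.11 q7 1.87 w 0.0170 F [-0.5 -0.9 -1. ]
 turn -0.2; shift BEFORE turn [  2.4 318.9  29.2] ; AFTER turn [  2.4 318.7  30.5]
```

View pics/w10.png

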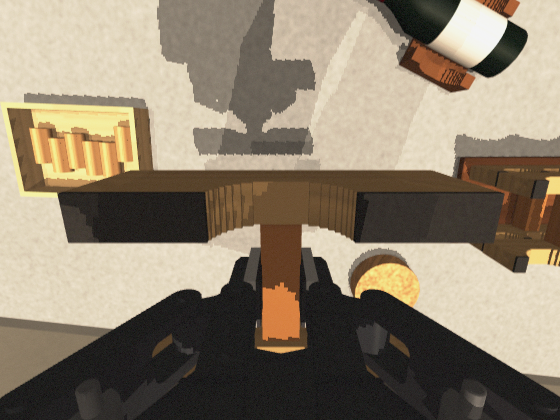

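```bash
python3 -m pendant '[[0,15,1.5,0],[0,30,3,0],[0,45,4,0],[0,50,5,0],[0,50,5,0],[0,50,5,0],[0,40,4,0],[0,25,2,0],[0,12,1,0],[0,0,0,0],[0,0,0,0]]'
python3 - <<'E'
from h import *
go(.6604,.1481,.1225,97.7)
E
```

```text
clock: 29.62
position: [0.6628, 0.145, 0.2533]
tool_rot: [-1.537, 1.57, -1.408]
force: [-0.3, -0.8, -1.0]
grip_width: 0.0171
clock 29.62 pos [662.8 145.  253.3] jaw az 97.4 tilt 0.04 q7 1.38 w 0.0171 F [-0.3 -0.8 -1. ]
 turn -0.3; shift BEFORE turn [130.8   3.4  -1.9] ; AFTER turn [130.8   3.5  -1.9]
```

```bash
python3 -m pendant '[[10,2,-1,-0.2],[25,0.5,-0.5,0],[35,0,0,0],[30,0,0,0],[18,0,0,0],[8,0,0,0],[2,0,0,0],[0,0,0,0],[0,0,0,0]]'
python3 - <<'E'
from h import *
go(.6604,.1481,.1215,97.7)
E
```

```text
clock: 30.75
position: [0.6611, 0.1488, 0.1261]
tool_rot: [0.128, 1.57, 0.262]
force: [0.6, 0.1, -1.7]
grip_width: 0.0173
clock 30.75 pos [661.1 148.8 126.1] jaw az 97.7 tilt 0.06 q7 1.37 w 0.0173 F [ 0.6  0.1 -1.7]
 turn 0.0; shift BEFORE turn [ 4.6 -0.6 -0.8] ; AFTER turn [ 4.6 -0.6 -0.8]
```

```bash
python3 -m pendant '[[2.5,-0.4,-0.5,0],[1,0,0,0],[1.2,0,0,0],[0,0,0,0],[0,0,0,0]]'
python3 - <<'E'
from h import *
go(.6604,.1481,.1215,97.7)
f=frame("side","s11"); crop(f,230,80,370,190,5,"s11c")
E
```

```text
clock: 31.38
position: [0.6603, 0.1482, 0.1215]
tool_rot: [-0.077, 1.571, 0.058]
force: [-4.7, -1.8, 12.0]
grip_width: 0.0173
clock 31.38 pos [660.3 148.2 121.5] jaw az 97.7 tilt 0.01 q7 1.37 w 0.0173 F [-4.7 -1.8 12. ]
 turn 0.0; shift BEFORE turn [-0.  -0.1  0.1] ; AFTER turn [-0.  -0.1  0.1]
```

View pics/s11c.png

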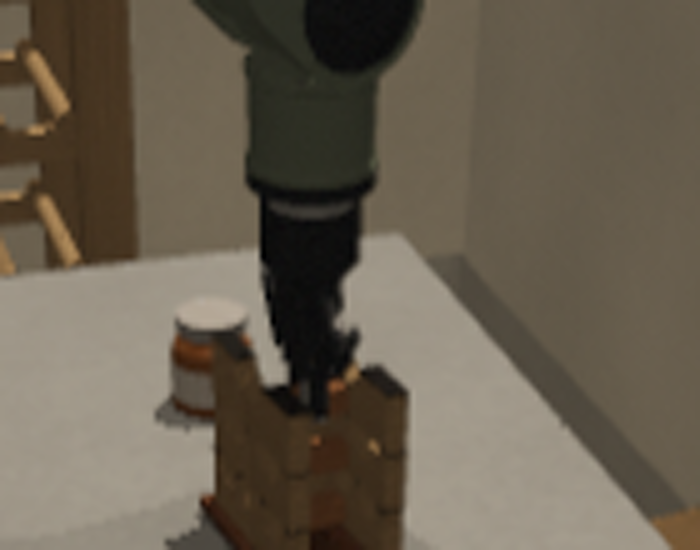

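```bash
python3 -m pendant '[[-0.5,0,0,0],[0,0,0,0],[0,0,0,0],[0,0,0,0],[0,0,0,0],[0,0,0,0]]' 1; python3 -m pendant '[[-10,0,0,0],[-30,0,0,0],[-45,0,0,0],[-45,0,0,0],[-40,0,0,0],[-20,0,0,0],[0,0,0,0],[0,0,0,0]]';  python3 - <<'E'
from h import *
f=frame("wrist","w12");crop(f,180,110,380,260,4,"w12c")
a=load("sc"); p=px2w(a,278,190.5,.055);q=px2w(a,225+13.8,165+37.5,.043); print(p,q,np.degrees(np.arctan2(*(q-p)[[1,0]])))
go(p[0],p[1],.22,np.degrees(np.arctan2(*(q-p)[[1,0]]))+90)
E
```

```text
clock: 32.17
position: [0.6603, 0.1482, 0.1211]
tool_rot: [-3.141, 1.571, -3.006]
force: [1.2, 0.1, -0.0]
grip_width: 0.0855
clock: 33.17
position: [0.66, 0.1482, 0.3105]
tool_rot: [-2.998, 1.57, -2.864]
force: [-0.2, -0.3, -1.2]
grip_width: 0.0851
[ 0.49641438 -0.00361859  0.055     ] [ 0.44799388 -0.12320137  0.043     ] -112.04361340005502
clock 33.23 pos [660.  148.1 310.2] jaw az 97.7 tilt 0.08 q7 1.39 w 0.0853 F [-0.2  0.6  0.2]
 turn -60.2; shift BEFORE turn [  90.4 -128.4 -182.3] ; AFTER turn [  90.4   94.5 -201.9]
```

View pics/w12c.png

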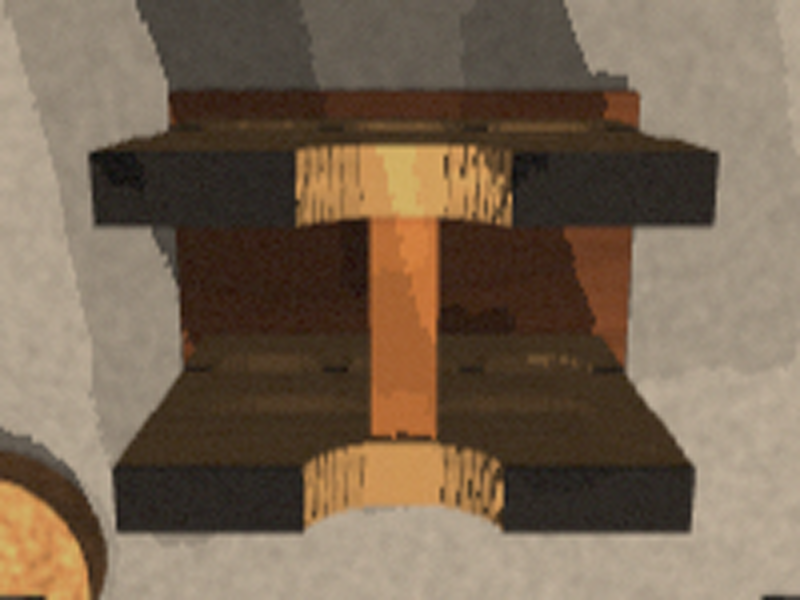

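```bash
python3 -m pendant '[[0,0,0,6],[0,0,0,10.4],[0,0,0,10.4],[0,0,0,10.4],[0,0,0,10.4],[0,0,0,10.4],[0,0,0,10.4],[0,0,0,10.4],[0,0,0,10.4],[0,0,0,10.4],[0,0,0,10.4],[0,0,0,10.4]]'
python3 - <<'E'
from h import *
f=load("w12")
fit(f,uncrop([(90,153),(95,226),(719,152),(714,226),(115,468),(119,531),(693,467),(691,531)],180,110,4),TIER8,.168)
go(.4964,-.0036,.22,158)
E
```

```text
clock: 34.72
position: [0.66, 0.1481, 0.3101]
tool_rot: [-0.739, 1.569, -2.712]
force: [0.8, 0.4, 0.1]
grip_width: 0.0854
pos mm [659.5 147. ] yaw 7.83 deg, res px [[-0.1, -0.4], [0.0, 0.2], [0.1, -0.3], [-0.1, 0.1], [-0.4, -0.1], [-0.2, 0.4], [0.7, 0.1], [0.1, 0.3]]
clock 34.73 pos [660.  148.1 310.1] jaw az 157.0 tilt 0.08 q7 -0.50 w 0.0854 F [0.8 0.4 0.1]
 turn -1.0; shift BEFORE turn [ 90.4 -91.1 203.6] ; AFTER turn [ 90.4 -94.8 201.9]
```

```bash
python3 -m pendant '[[0,-6,14,-1],[0,-14,30,0],[0,-18,38,0],[0,-18,38,0],[20,-18,38,0],[30,-14,30,0],[25,-6,14,0],[10,0,0,0],[0,0,0,0],[0,0,0,0]]'
python3 - <<'E'
from h import *
go(.4964,-.0036,.22,158)
f=frame("wrist","w13");crop(f,180,110,380,260,4,"w13c")
E
```

```text
clock: 35.98
position: [0.4989, -0.0041, 0.2266]
tool_rot: [1.924, 1.57, -0.025]
force: [-0.8, 0.1, 0.9]
grip_width: 0.0854
clock 35.98 pos [498.9  -4.1 226.6] jaw az 158.3 tilt 0.04 q7 -0.27 w 0.0854 F [-0.8  0.1  0.9]
 turn 0.3; shift BEFORE turn [ 6.6 -2.5  0.5] ; AFTER turn [ 6.6 -2.5  0.5]
```

View pics/w13.png

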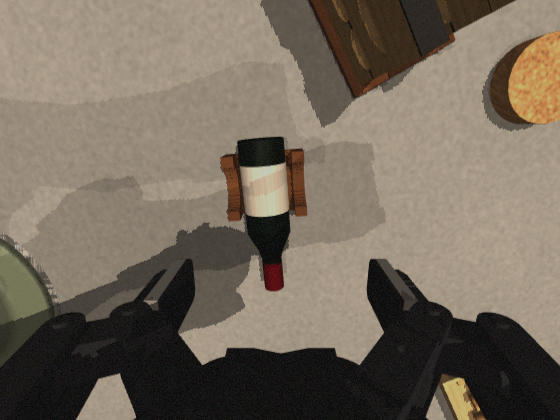

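View pics/w13c.png

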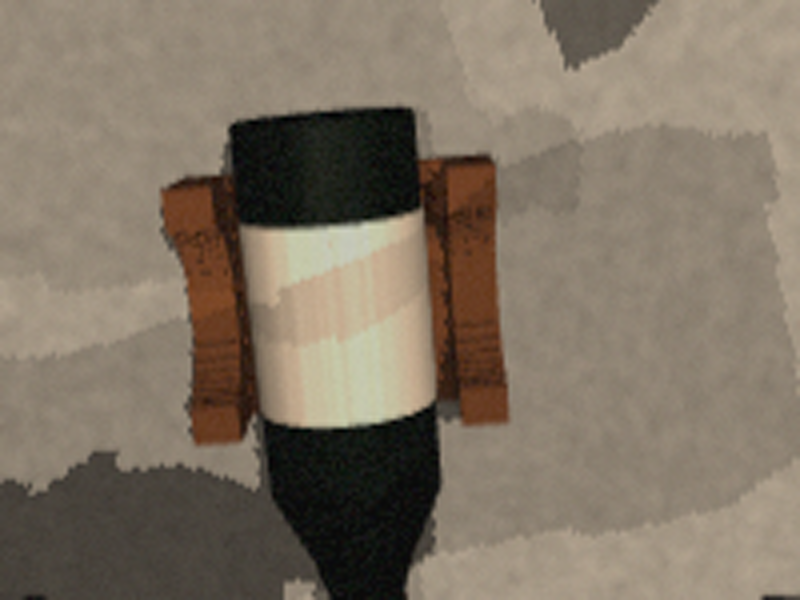

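Run:
```python
from h import *
f=load("w13");crop(f,215,125,325,300,4,"w13d")
```

```text
(no output)
```

View pics/w13d.png

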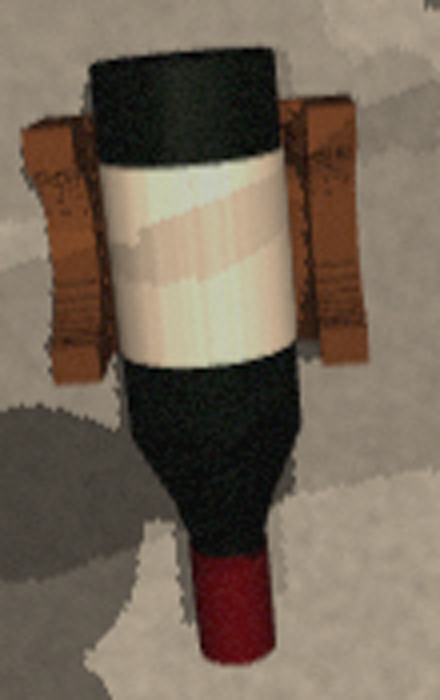

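Run:
```python
from h import *
f=load("w13")
P=[px2w(f,*p,.036) for p in uncrop([(25,130),(75,122),(55,383),(103,378),(305,100),(353,97),(322,362),(368,360)],215,125,4)]
P=np.array(P)*1000
d=lambda i,j:np.linalg.norm(P[i]-P[j]).round(1)
print("thick",d(0,1),d(2,3),d(4,5),d(6,7),"len",d(0,2),d(1,3),d(4,6),d(5,7),"overall",d(0,5),d(2,7))
print(P.mean(0), [np.degrees(np.arctan2(*(P[i]-P[j])[[1,0]])).round(1) for i,j in [(2,0),(7,5),(3,1),(6,4)]])
# label/barrel
for z in (.034,.043):
    e=uncrop([(91,65),(275,52),(104,165),(286,150),(120,358),(298,352),(130,430),(300,420)],215,125,4)
    Q=np.array([px2w(f,*p,z) for p in e])*1000
    print(z,[np.linalg.norm(Q[i]-Q[i+1]).round(1) for i in (0,2,4,6)], ((Q[::2]+Q[1::2])/2).round(1).tolist())
    n=px2w(f,*uncrop([(237,655)],215,125,4)[0],z)*1000; print(n)
go(.4964,-.0036,.22,158)
```

```text
thick 14.3 14.5 13.4 13.7 len 75.1 75.8 76.9 77.2 overall 92.4 93.7
[482.39093263   2.23714855  36.        ] [np.float64(-108.0), np.float64(-107.0), np.float64(-107.9), np.float64(-107.2)]
0.034 [np.float64(51.3), np.float64(52.0), np.float64(53.2), np.float64(51.8)] [[497.8, 52.7, 34.0], [490.3, 26.1, 34.0], [471.7, -29.8, 34.0], [464.9, -51.1, 34.0]]
[ 441.48896849 -127.14640491   34.        ]
0.043 [np.float64(49.9), np.float64(50.6), np.float64(51.8), np.float64(50.4)] [[498.5, 52.9, 43.0], [491.3, 27.1, 43.0], [473.1, -27.3, 43.0], [466.5, -48.1, 43.0]]
[ 443.73080954 -122.07326135   43.        ]
clock 36.02 pos [498.8  -4.1 226.6] jaw az 158.3 tilt 0.05 q7 -0.27 w 0.0853 F [-0.5 -0.3 -0.5]
 turn 0.3; shift BEFORE turn [ 6.6 -2.4  0.4] ; AFTER turn [ 6.6 -2.4  0.4]
```

Run:
```python
from h import *
a=load("sc"); b=load("si")
for z in (.03,.034,.038,.043):
    print(z,[(px2w(a,*p,z)*1000).round(1)[:2].tolist() for p in uncrop([(442,282),(604,230)],225,165,10)],
      [(px2w(b,*p,z)*1000).round(1)[:2].tolist() for p in uncrop([(346,325)],220,180,10)])
```

```text
0.03 [[469.4, -21.0], [486.2, 32.9]] [[475.6, -12.4]]
0.034 [[471.9, -22.8], [488.6, 30.9]] [[474.6, -18.0]]
0.038 [[474.4, -24.5], [491.0, 29.0]] [[473.5, -23.6]]
0.043 [[477.5, -26.6], [494.0, 26.6]] [[472.2, -30.6]]
```

```bash
python3 -m pendant '[[0,20,0,0],[0,40,0,0],[0,30,0,0],[0,0,0,0],[0,0,0,0]]'
python3 - <<'E'
from h import *
f=frame("wrist","w14")
E
python3 -m pendant '[[0,-30,0,0],[0,-60,0,0],[0,-60,0,0],[0,-30,0,0],[0,0,0,0],[0,0,0,0]]'
python3 - <<'E'
from h import *
f=frame("wrist","w15"); g=load("w14")
i=np.hstack([g["img"][110:310,90:250],f["img"][110:310,310:470]])[:,:,::-1]
cv2.imwrite("pics/w145.png",cv2.resize(np.ascontiguousarray(i),None,fx=2.5,fy=2.5,interpolation=cv2.INTER_CUBIC))
go(.4964,-.0036,.22,158)
E
```

```text
clock: 36.65
position: [0.5816, -0.0375, 0.2262]
tool_rot: [-1.743, 1.571, 2.591]
force: [0.6, 0.4, 0.0]
grip_width: 0.0852
clock: 37.45
position: [0.415, 0.0289, 0.2265]
tool_rot: [2.394, 1.57, 0.445]
force: [0.4, 0.1, 0.1]
grip_width: 0.0858
clock 37.50 pos [415.2  28.7 226.3] jaw az 158.3 tilt 0.05 q7 -0.43 w 0.0854 F [ 0.9 -0.1 -0.4]
 turn 0.3; shift BEFORE turn [ 6.4 87.4 -0. ] ; AFTER turn [ 6.4 87.4 -0.5]
```

View pics/w145.png

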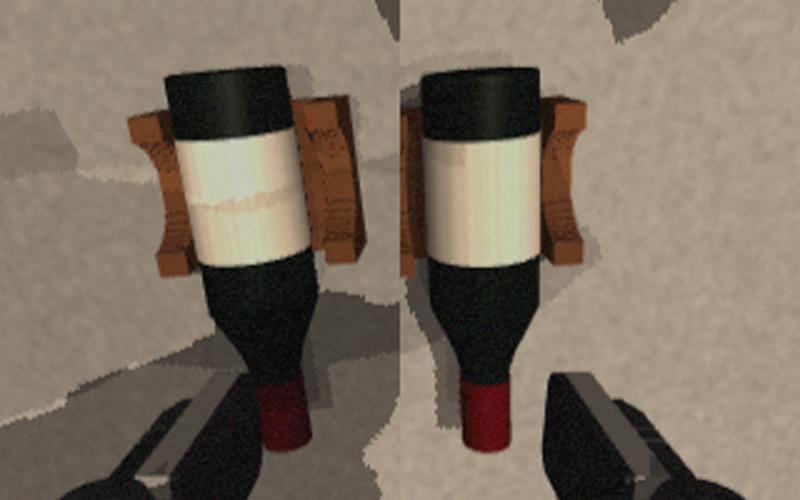

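Run:
```python
from h import *
A=load("w14");B=load("w15");C=load("w13")
ob=[(A,uncrop([(176,143),(295,128),(201,268),(312,250)],90,110,2.5)),(B,uncrop([(22,141),(140,135),(30,266),(139,262)],310,110,2.5)),(C,uncrop([(104,165),(286,150),(120,358),(298,352)],215,125,4))]
# params: x,y,z,yaw, along label ends a,b ; predicted silhouette points
def pred(f,p,s,side):
    ax=np.array([np.cos(p[3]),np.sin(p[3]),0]); c=np.array([p[0],p[1],p[2]])+ax*s
    cam=-f["R"].T@f["t"]; v=cam-c; v-=ax*(v@ax); D=np.linalg.norm(v); u=v/D; w=np.cross(ax,u); r=.026
    a=np.arcsin(r/D); return w2px(f,c+r*(np.sin(a)*u+side*np.cos(a)*w))
def res(p,zf=None):
    o=[]
    for f,q in ob:
        for k,(s,sd) in enumerate([(p[4],-1),(p[4],1),(p[5],-1),(p[5],1)]):
            # order: left,right at base-end; left,right neck-end
            o.append(pred(f,p,s,sd*SG)-q[k])
    return np.concatenate(o)
for SG in (1,-1):
    s=least_squares(res,[.482,0,.04,np.radians(-108),-.03,.03]); 
    print(SG,s.cost.round(2),(s.x[:3]*1000).round(1),np.degrees(s.x[3]).round(2),s.x[4:].round(4))
    print(s.fun.reshape(-1,4,2).round(1).tolist())
for zf in (.034,.038,.043):
  for SG in (1,-1):
    s=least_squares(lambda q:res([q[0],q[1],zf,*q[2:]]),[.482,0,np.radians(-108),-.03,.03]); print(zf,SG,s.cost.round(2),s.x.round(4))
```

```text
1 11043.17 [-4.0000e-01 -1.6151e+03 -6.6800e+01] -106.37 [-1.6994 -1.6224]
[[[60.0, -5.1], [-23.6, 5.3], [57.4, -6.0], [-21.1, 6.7]], [[22.9, -2.9], [-59.9, 2.0], [21.3, -2.9], [-56.2, 0.3]], [[39.4, -3.2], [-41.1, 4.1], [39.9, -1.9], [-37.9, 3.2]]]
-1 6.15 [493.6  38.1  34.1] -107.44 [0.0126 0.0717]
[[[0.1, -0.4], [0.2, 0.4], [-0.3, 0.3], [0.3, 0.5]], [[0.6, -0.7], [0.2, -0.3], [-0.9, -1.8], [0.1, -0.6]], [[-0.7, 0.5], [-0.4, 0.5], [0.9, 2.0], [-0.1, -0.4]]]
0.034 1 12541.27 [ 0.4065 -0.309  -1.8087 -0.344  -0.2851]
0.034 -1 6.16 [ 0.6145  0.4233 -1.8751  0.4164  0.4755]
0.038 1 12702.55 [ 0.3648 -0.4969 -1.802  -0.5369 -0.4787]
0.038 -1 9.98 [ 0.1739 -0.9809 -1.875  -1.0558 -0.9974]
0.043 1 12921.87 [ 0.3667 -0.5138 -1.7919 -0.5534 -0.4962]
0.043 -1 26.82 [ 0.4357 -0.1482 -1.8749 -0.1835 -0.126 ]
```

Run:
```python
from h import *
go(.482,.0015,.10,162.56)
```

```text
clock 37.50 pos [415.2  28.7 226.3] jaw az 158.3 tilt 0.05 q7 -0.43 w 0.0854 F [ 0.9 -0.1 -0.4]
 turn -4.3; shift BEFORE turn [126.4  72.1   0.6] ; AFTER turn [126.4  71.8   5.9]
```

```bash
python3 -m pendant '[[0,15,1,-4.3],[0,30,3,0],[10,20,2,0],[30,7,0,0],[40,0,0,0],[30,0,0,0],[15,0,0,0],[0,0,0,0],[0,0,0,0]]'
python3 - <<'E'
from h import *
go(.482,.0015,.021,162.56)
f=frame("wrist","w16"); crop(f,140,60,420,270,2.8,"w16c")
E
```

```text
clock: 38.62
position: [0.4816, 0.0003, 0.102]
tool_rot: [1.976, 1.57, 0.101]
force: [-0.7, 0.3, -0.3]
grip_width: 0.0853
clock 38.62 pos [4.816e+02 3.000e-01 1.020e+02] jaw az 162.6 tilt 0.07 q7 -0.08 w 0.0853 F [-0.7  0.3 -0.3]
 turn 0.0; shift BEFORE turn [81.  -0.1 -1.2] ; AFTER turn [81.  -0.1 -1.2]
```

View pics/w16c.png

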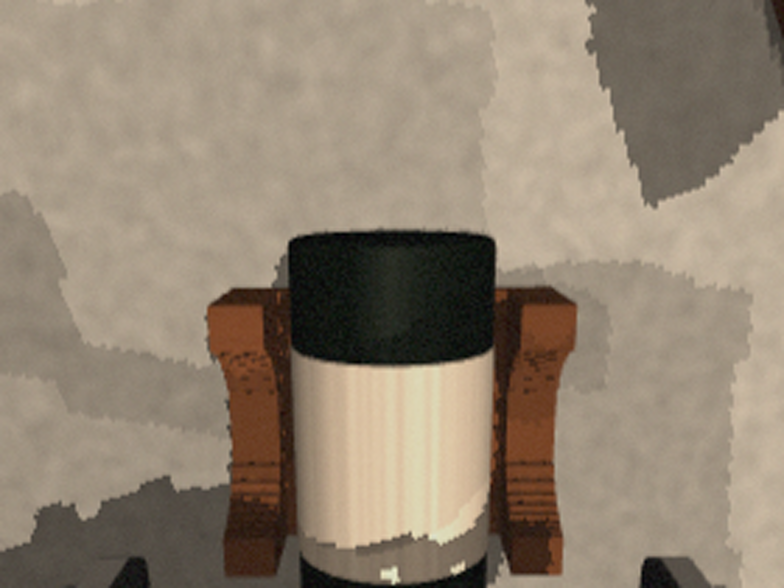

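```bash
python3 -m pendant '[[10,0,-1,0],[20,0,0,0],[20,0,0,0],[12,0,0,0],[5,0,0,0],[2,0,0,0],[0,0,0,0],[0,0,0,0]]'
python3 - <<'E'
from h import *
go(.482,.0015,.021,162.56)
f=frame("side","s17"); crop(f,210,150,310,225,8,"s17c")
E
```

```text
clock: 39.67
position: [0.4815, 0.0014, 0.0325]
tool_rot: [2.008, 1.57, 0.134]
force: [1.2, -0.0, -0.2]
grip_width: 0.0852
clock 39.67 pos [481.5   1.4  32.5] jaw az 162.6 tilt 0.03 q7 -0.02 w 0.0852 F [ 1.2 -0.  -0.2]
 turn 0.1; shift BEFORE turn [11.5  0.5 -0.2] ; AFTER turn [11.5  0.5 -0.2]
```

View pics/s17c.png

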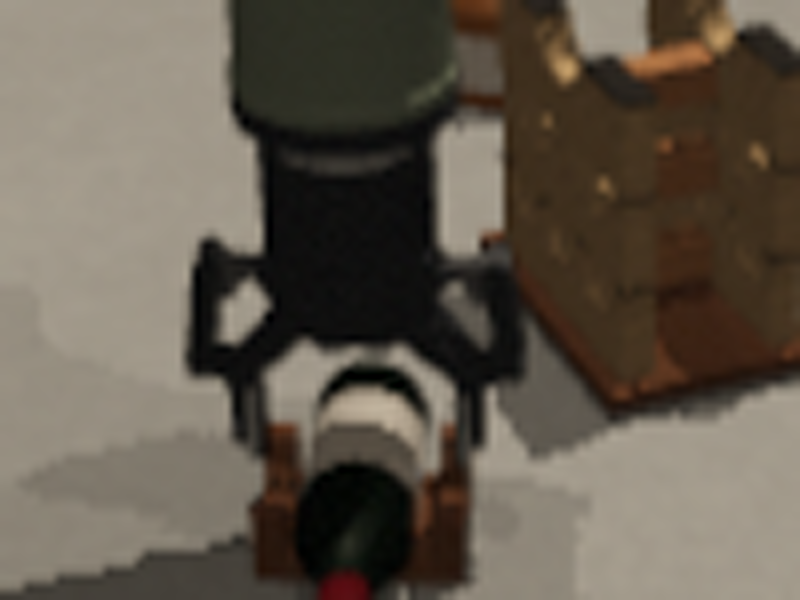

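```bash
python3 -m pendant '[[6,0.4,0,0],[4,0,0,0],[1,0,0,0],[0,0,0,0],[0,0,0,0]]'; python3 -m pendant '[[0,0,0,0],[0,0,0,0],[0,0,0,0],[0,0,0,0],[0,0,0,0],[0,0,0,0]]' -1 40
python3 - <<'E'
from h import *
go(.482,.0015,.021,162.56); f=frame("wrist","w18")
f=frame("side","s18"); crop(f,210,150,310,225,8,"s18c")
E
```

```text
clock: 40.35
position: [0.4817, 0.0012, 0.0211]
tool_rot: [0.289, 1.571, -1.585]
force: [0.1, 0.7, 0.2]
grip_width: 0.0855
clock: 41.1
position: [0.4816, 0.0013, 0.0214]
tool_rot: [-2.856, 1.571, 1.553]
force: [-2.4, 0.6, 10.5]
grip_width: 0.0507
clock 41.10 pos [481.6   1.3  21.4] jaw az 162.6 tilt 0.01 q7 -0.01 w 0.0507 F [-2.4  0.6 10.5]
 turn 0.1; shift BEFORE turn [ 0.4  0.3 -0.3] ; AFTER turn [ 0.4  0.3 -0.3]
```

View pics/s18c.png

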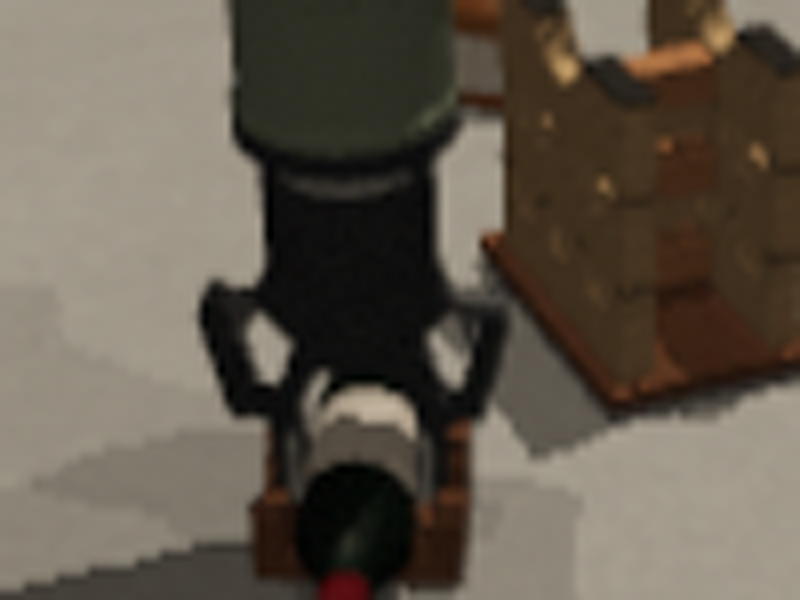

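View pics/w18.png

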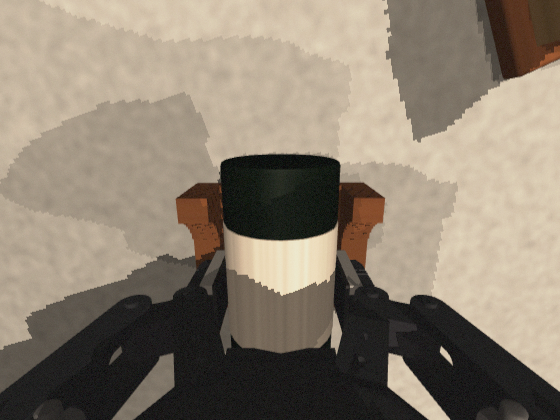

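```bash
python3 -m pendant '[[-3,0,0,0],[-10,0,0,0],[-20,0,0,0],[-30,0,0,0],[-40,0,0,0],[0,0,0,0],[0,0,0,0]]' -1 50
python3 - <<'E'
from h import *
go(.6595,.147,.25,97.75); f=frame("wrist","w19")
f=frame("side","s19"); crop(f,210,120,310,225,6,"s19c")
E
```

```text
clock: 42.08
position: [0.4813, 0.0015, 0.1238]
tool_rot: [-1.795, 1.57, 2.614]
force: [-0.1, -0.6, -4.9]
grip_width: 0.0505
clock 42.08 pos [481.3   1.5 123.8] jaw az 162.6 tilt 0.02 q7 -0.10 w 0.0505 F [-0.1 -0.6 -4.9]
 turn 64.9; shift BEFORE turn [-126.2  126.6 -192. ] ; AFTER turn [-126.2 -120.1 -196.1]
```

View pics/s19c.png

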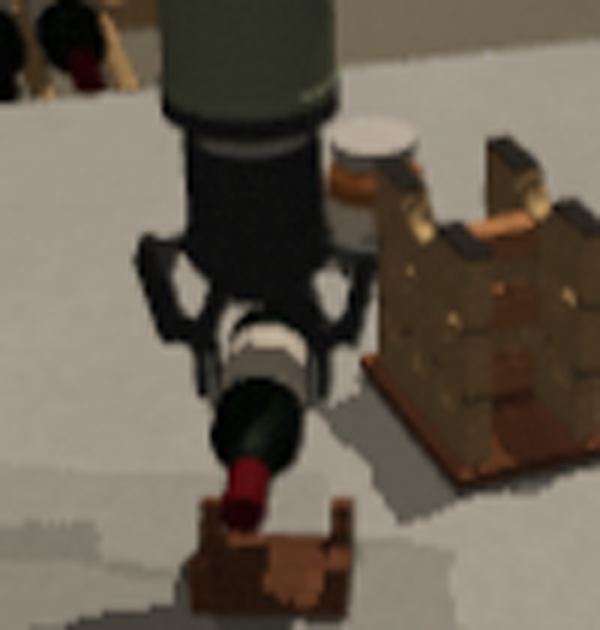

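View pics/w19.png

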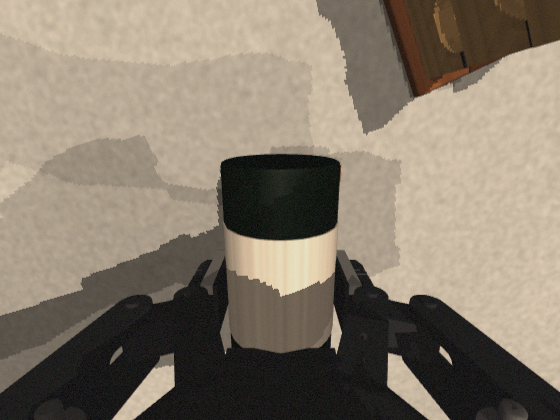

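```bash
python3 -m pendant '[[-15,0,0,0],[-35,0,0,3],[-40,0,0,7],[-30,0,0,9],[-10,0,0,9],[0,0,0,9],[0,0,0,9],[0,0,0,9],[0,0,0,7],[0,0,0,2.9],[0,0,0,0],[0,0,0,0]]'
python3 - <<'E'
from h import *
go(.66,.147,.25,97.75)
E
```

```text
clock: 43.68
position: [0.4816, 0.0012, 0.2543]
tool_rot: [-1.059, 1.571, 2.219]
force: [-0.5, -0.1, -5.7]
grip_width: 0.0507
clock 43.67 pos [481.6   1.2 254.3] jaw az 97.8 tilt 0.01 q7 -1.21 w 0.0507 F [-0.5 -0.1 -5.7]
 turn 0.0; shift BEFORE turn [   4.3 -120.3 -196.5] ; AFTER turn [   4.3 -120.4 -196.5]
```

```bash
python3 -m pendant '[[0,0,0,-5],[0,0,0,-9],[0,0,0,-10],[0,0,0,-10],[0,0,0,-10],[0,0,0,-10],[0,0,0,-10],[0,0,0,-10],[0,0,0,-10],[0,0,0,-10]]'; python3 -m pendant '[[0,0,0,-10],[0,0,0,-10],[0,0,0,-10],[0,0,0,-10],[0,0,0,-10],[0,0,0,-10],[0,0,0,-10],[0,0,0,-9],[0,0,0,-7],[0,0,0,0],[0,0,0,0]]';python3 - <<'E'
from h import *
go(.6603,.1482,.25,97.75)
E
```

```text
clock: 44.92
position: [0.4816, 0.001, 0.2542]
tool_rot: [-0.061, 1.571, -1.421]
force: [1.1, 0.2, -6.0]
grip_width: 0.0502
clock: 46.3
position: [0.4816, 0.0011, 0.2542]
tool_rot: [-1.849, 1.571, -1.718]
force: [0.2, -0.4, -3.4]
grip_width: 0.0504
clock 46.30 pos [481.6   1.1 254.2] jaw az 97.5 tilt 0.01 q7 1.63 w 0.0504 F [ 0.2 -0.4 -3.4]
 turn -0.2; shift BEFORE turn [  4.1 122.4 196.4] ; AFTER turn [  4.1 121.7 196.9]
```

```bash
python3 -m pendant '[[0,8,13,-0.2],[0,17,27,0],[0,23,38,0],[0,23,38,0],[0,21,35,0],[0,17,27,0],[0,9,14,0],[0,3,4,0],[0,0,0,0],[0,0,0,0]]'
python3 - <<'E'
from h import *
go(.6603,.1482,.164,97.75); f=frame("wrist","w20"); f=frame("side","s20"); crop(f,210,50,350,190,4,"s20c")
E
```

```text
clock: 47.55
position: [0.6589, 0.1475, 0.2543]
tool_rot: [-1.604, 1.571, -1.466]
force: [-0.1, 0.0, -4.3]
grip_width: 0.0506
clock 47.55 pos [658.9 147.5 254.3] jaw az 97.9 tilt 0.01 q7 1.45 w 0.0506 F [-0.1  0.  -4.3]
 turn 0.1; shift BEFORE turn [90.3  0.5  1.5] ; AFTER turn [90.3  0.5  1.5]
```

View pics/w20.png

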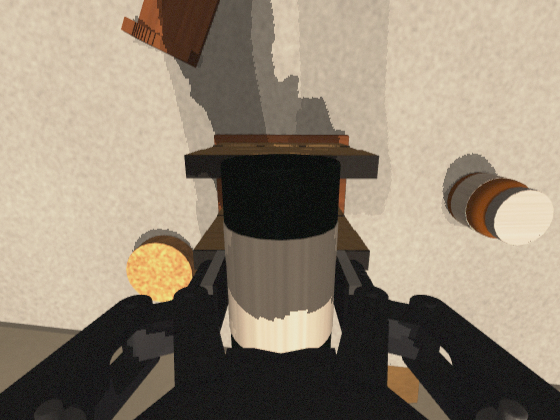

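View pics/s20c.png

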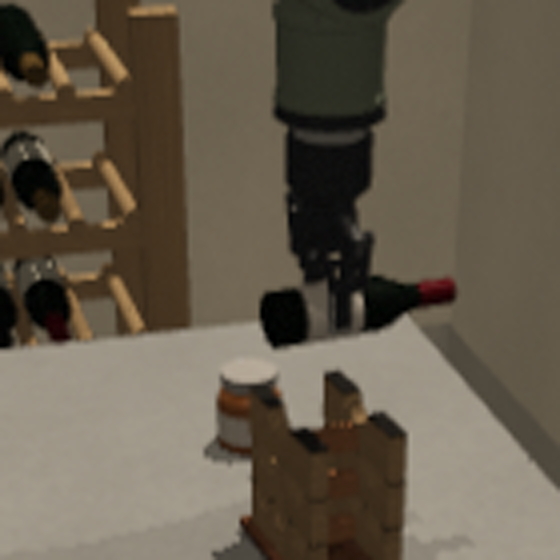

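```bash
python3 -m pendant '[[8,0.5,1,0.1],[18,0,0.4,0],[22,0,0,0],[18,0,0,0],[10,0,0,0],[5,0,0,0],[2,0,0,0],[0,0,0,0],[0,0,0,0]]'
python3 - <<'E'
from h import *
go(.6603,.1482,.162,97.75); f=frame("wrist","w21"); f=frame("side","s21"); crop(f,210,50,350,190,4,"s21c")
E
```

```text
clock: 48.78
position: [0.6607, 0.1488, 0.1716]
tool_rot: [0.116, 1.57, 0.253]
force: [0.1, 0.4, -4.9]
grip_width: 0.0505
clock 48.77 pos [660.7 148.8 171.6] jaw az 97.8 tilt 0.04 q7 1.46 w 0.0505 F [ 0.1  0.4 -4.9]
 turn 0.1; shift BEFORE turn [ 9.6 -0.5 -0.5] ; AFTER turn [ 9.6 -0.5 -0.5]
```

View pics/s21c.png

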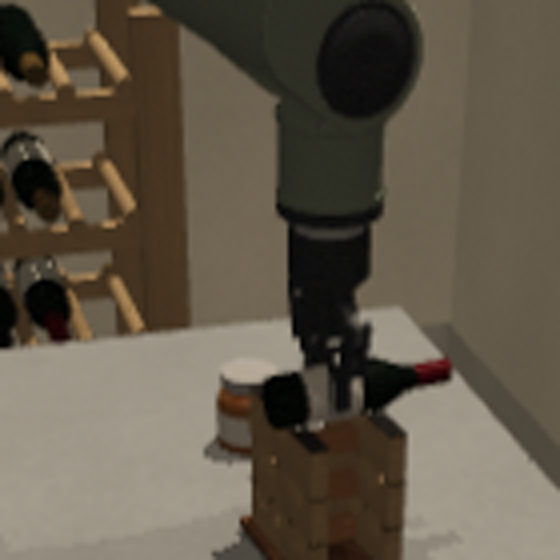

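View pics/w21.png

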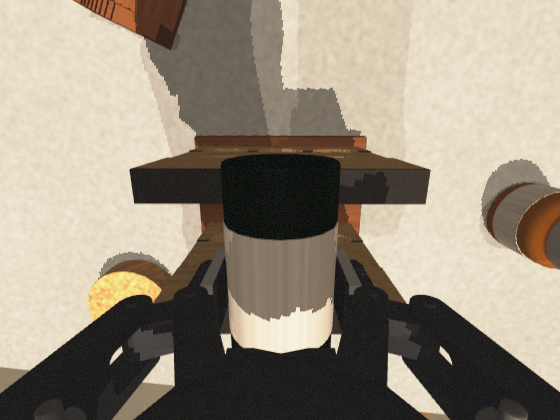

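```bash
python3 -m pendant '[[3,-0.4,-0.4,0],[2,0,0,0],[1,0,0,0],[0,0,0,0]]'; python3 -m pendant '[[1,0,0,0],[0.5,0,0,0],[0,0,0,0]]'; python3 -m pendant '[[0.5,0,0,0],[0.5,0,0,0],[0,0,0,0]]'
```

```text
clock: 49.38
position: [0.6601, 0.1483, 0.165]
tool_rot: [-3.014, 1.571, -2.877]
force: [0.9, -0.3, -4.4]
grip_width: 0.0507
clock: 49.75
position: [0.6601, 0.1483, 0.1636]
tool_rot: [-2.747, 1.571, -2.611]
force: [0.4, -0.1, -5.5]
grip_width: 0.0501
clock: 50.12
position: [0.6601, 0.1483, 0.1626]
tool_rot: [-2.172, 1.571, -2.036]
force: [0.9, -0.9, -4.4]
grip_width: 0.0505
```

```bash
python3 -m pendant '[[0.5,0,0,0],[0.5,0,0,0],[0,0,0,0]]'; python3 -m pendant '[[0.4,0,0,0],[0,0,0,0]]'; python3 -m pendant '[[0.4,0,0,0],[0,0,0,0]]'
```

```text
clock: 50.5
position: [0.6603, 0.1483, 0.162]
tool_rot: [0.269, 1.57, 0.405]
force: [-4.3, 0.0, 4.7]
grip_width: 0.0506
clock: 50.75
position: [0.6603, 0.1483, 0.1619]
tool_rot: [0.264, 1.57, 0.4]
force: [-5.2, -1.4, 8.3]
grip_width: 0.0503
clock: 51.0
position: [0.6604, 0.1483, 0.1619]
tool_rot: [0.248, 1.57, 0.384]
force: [-6.3, -1.5, 12.8]
grip_width: 0.0503
```

```bash
python3 -m pendant '[[-0.7,0,0,0],[0,0,0,0]]'; python3 -m pendant '[[0,0,0,0],[0,0,0,0],[0,0,0,0],[0,0,0,0],[0,0,0,0],[0,0,0,0]]' 1;  python3 -m pendant '[[-5,0,0,0],[-15,0,0,0],[-30,0,0,0],[-40,0,0,0],[-40,0,0,0],[-20,0,0,0],[0,0,0,0],[0,0,0,0]]'
python3 - <<'E'
from h import *
f=frame("wrist","w22"); crop(f,140,60,420,270,2.8,"w22c"); f=frame("side","s22"); crop(f,210,50,350,190,4,"s22c"); f=frame("scene","c22")
E
```

```text
clock: 51.25
position: [0.6603, 0.1483, 0.1619]
tool_rot: [0.163, 1.57, 0.3]
force: [-4.0, 0.2, 8.2]
grip_width: 0.0502
clock: 52.0
position: [0.6602, 0.1483, 0.1615]
tool_rot: [2.442, 1.571, 2.578]
force: [0.6, 0.3, 0.1]
grip_width: 0.0855
clock: 53.0
position: [0.6599, 0.1482, 0.3111]
tool_rot: [-3.075, 1.57, -2.939]
force: [-0.4, -0.5, -0.8]
grip_width: 0.085
```

View pics/w22c.png

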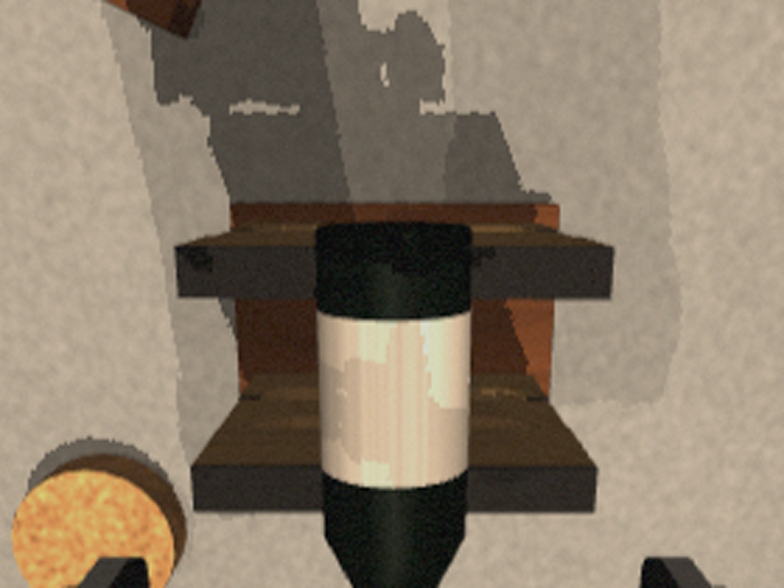

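View pics/s22c.png

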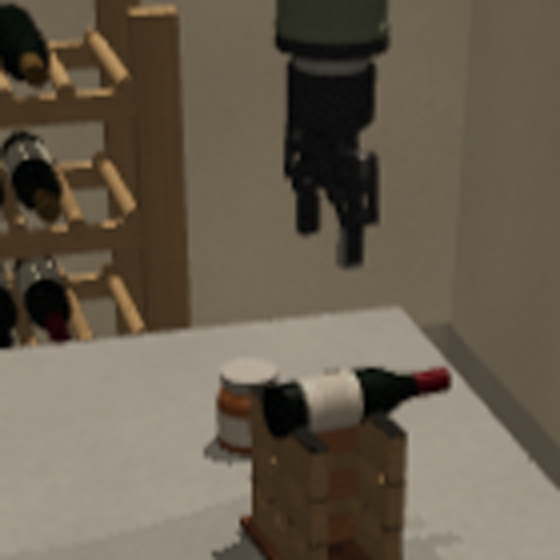

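View pics/c22.png

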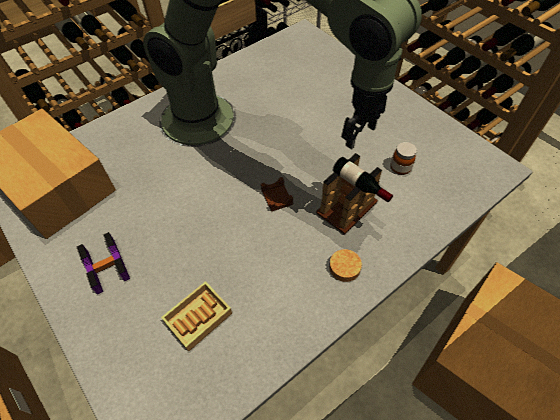

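Run:
```python
from h import *
f=load("w22")
t=fit(f,uncrop([(177,248),(180,298),(613,247),(611,298),(193,466),(196,511),(596,466),(595,511)],140,60,2.8),TIER8,.168)
b=[px2w(f,*p,.175) for p in uncrop([(317,233),(471,231),(318,315),(469,315),(323,485),(467,485)],140,60,2.8)]
m=[(b[i]+b[i+1])/2*1000 for i in (0,2,4)]; print(np.round(m,1),[np.linalg.norm(b[i]-b[i+1]).round(4) for i in (0,2,4)])
d=m[2]-m[0]; yaw=np.arctan2(d[1],d[0]); print("bottle yaw",np.degrees(yaw),"mid",(m[0]+55*np.array([np.cos(yaw),np.sin(yaw),0])).round(1))
o=bot.observe(); print(o["clock"],o["force"],o["grip_width"],abs(o["qd"]).max())
```

```text
pos mm [659.5 147.2] yaw 7.91 deg, res px [[-0.7, -0.8], [-0.3, 0.2], [0.7, -0.5], [0.0, 0.1], [-0.5, 0.3], [-0.3, 0.4], [1.0, 0.3], [0.1, 0.4]]
[[606.  139.4 175. ]
 [633.4 143.  175. ]
 [694.6 152.  175. ]] [np.float64(0.051), np.float64(0.0514), np.float64(0.0521)]
bottle yaw 8.105098284978375 mid [660.4 147.2 175. ]
53.15 [ 0.14531989 -0.30532427  0.12778238] 0.08557790920206954 0.0025151858895730538
```

All within tolerance, and the bystanders show at their original pixels. Handing in.

```bash
python3 -c "
from workcell import job_done
print(job_done())"
```

```text
the job is handed in; nothing more can be done
None
```

The rack is built on the plinth in order: three-lane, two-lane, then one-lane tier. The bottle is released in the top lane with its neck pointing away from the robot. I handed the job in at about 53 s; no verdict is reported.

| Last check (wrist camera) | Position, mm | Yaw |
|---|---|---|
| Plinth | (660.4, 147.0) | 7.7° |
| Three-lane tier | (659.7, 146.8) | 7.7° |
| Two-lane tier | (660.8, 147.2) | 7.7° |
| One-lane tier | (659.5, 147.2) | 7.9° |
| Bottle, mid-barrel | (660.4, 147.2) | 8.1° |

- **Forces and seating:** Wrist force while placing peaked at about 13 N. Each contact came at the height expected from the sizes given. The last pictures show everything still and the gripper clear, about 110 mm above the bottle.
- **Bystanders:** The jar, cork tray and coasters look unmoved in the final scene picture. I compared them by eye against the first picture and did not measure them.

Two things disagreed with the brief or between cameras:
- **Bottle height:** Three wrist views put the bottle's axis at about 34 mm above the table, not the stated 43 mm. It lay between the cradle supports and parallel to them. The scene camera suggested about 38–40 mm. I used 34 mm, and the contact height when I set the bottle down matched it.
- **Camera offsets:** The wrist camera showed a steady offset of about 1 mm from the tool position. The scene and side cameras differed from it by 1–3 mm for most pieces. The side-camera plinth reading was about 14 mm off, so I did not use it.

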